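# Prop the fixture with the lab jack and fit the piston pins

## Robot

A 6-joint arm with a two-finger parallel gripper is mounted at the origin on the work surface. World frame = base frame: x ahead of the robot, y to its left, z up, the work surface at z = 0. Lengths are in m, angles in rad, forces in N, time in s.
With the tool pointing down it reaches from about 0.3 to 0.775 m from the base axis. Payload 14.6 kg.
Tool frame: the origin (TCP) lies at the very end of the fingers, on their centre line; the grasp point (between the pads) lies 19 mm behind it; z points along the fingers, y is the line along which they close (so a half turn about z gives the same grasp; the last joint's range is limited). The gripper opens to 94 mm and grips with 3 to 60 N. Pads are 16 mm wide; open, the fingers measure 119 mm over their backs; the gripper's body (75 mm by 177 mm) begins 78 mm behind the grasp point.
Start: joints at [1.121, 0.3, 1.521, -0, 1.321, -0.067], TCP at [0.205, 0.51, 0.205] pointing down, gripper open.
Joint ranges: [-3.03, 3.03], [-0.79, 2.21], [0.23, 2.52], [-1.04, 4.18], [0, 3.07], [-2.55, 2.55]. Speed limits (rad/s): [2.22, 2.22, 2.57, 3.14, 3.14, 3.14].

## Interface

Orientations are given as [roll, pitch, yaw] about the fixed x, y, z axes, in that order (R = Rz(yaw) Ry(pitch) Rx(roll)).
In Python, from station import telemetry, cams, hand_in, nets gives the robot as it stands.
- The arm moves only by the tool move_arm, never from a script. Its argument "increments" is a list of rows, each a list of 4 numbers: the shift along the tool's x, y, z in m, then the turn about the tool's z in rad. In form: [[tx, ty, tz, roll], ...]. A call has 1 to 20 rows; each row shifts and turns the commanded pose from where the row before left it, along the tool's axes as they then stand; what a row does not reach is not made up. A row lasts 1/8 s, in which the tool goes at most 62.5 mm and 10.7 degrees, less where a joint would pass 70% of its speed; a pose out of reach is approached as far as the arm can. A call is refused whole if a number of a shift passes 0.0625 or a number of a turn 0.188, either way. A call with a gripper value outside its range is refused whole. "grip" is the opening, from 0 (shut) to 1 (fully open), set as the call begins (left out, the last holds). The fingers move at their own pace and stop on an object; "force" is the grip in N (left out, the last holds). Time passes only in rows, so rows that do not move let the fingers close. It gives the time, the measured TCP pose, the force, the opening and the grip force at its end, in the units of the state.
- telemetry.get_obs(): the state, without advancing time (a new reading comes with each control period).
- cams.camera(name): name is "scene" or "top" or "wrist"; returns the picture (384x512x3 uint8, blue, green, red); there is no depth.
- cams.camera_model(name): a dict with "intrinsics" (3x3 intrinsics, pixels), "xyz" and "attitude" of the camera in the world; the wrist camera has in their place "T_tool_cam" (4x4, takes a point from camera to tool coordinates, whose origin is the TCP and whose axes are the flange's). Camera axes: x right, y up, looking along -z (the intrinsics and any distortion apply to the point x, -y, -z); pixel columns grow to the right and rows downward; lengths in m; the calibration is good to about 2 mm. A picture is of the moment at which its call begins: read the wrist's pose just before it. camera_model takes no time and is no camera call.
- hand_in(): hands the job in; it is judged then, once.
Trained networks look in the newest picture that a camera, given by its name, has taken for a name from the list of things; names that differ only in an ending like _2 or _b are one class to them, and where a whole thing is asked for, a point or a joint stands for the part that bears it (a point fixed in the world has none). Each returns a list of dicts, best first, with "conf" (0 to 1); they miss things now and then, are a little off and sometimes report something else, mostly with a low value. They report only what shows in the picture. A call takes as long as a camera call. They do not tell look-alikes from the thing itself.
- nets.search_frame(camera, query): "extent" ([left, top, right, bottom] in pixels, round what is visible of it).
- nets.mark_of(camera, query): "centre" ([column, row] in pixels: a listed point, or the origin of a listed thing).
The state is a dict: "time_s": time; "qpos": joint angles; "joint_vel": joint speeds; "tau": joint torques, N m; "ee_pos": TCP position; "eef_rot": TCP orientation; "force": force on the tool from outside, world axes, zero at the start; "moment": the same for the moment, N m; "grip_width": finger opening in m; "grip_force": force on a finger pad.
Only numpy, scipy, OpenCV 4.12 (cv2) and the standard library are available. Lean on these libraries where they do the work, as an engineer would, in place of code of your own. Each camera call takes 0.05 s, during which the arm holds its last target. There are 200 camera calls.

## Task

Crank up the lab jack until its platform just touches the brass button under the fixture's springy nest plate, without lifting the plate more than two or three millimetres, and leave it propped there; load nothing before that. Then fit the pin of every piston on the blue mat: stand the piston on the plate with its protruding pin towards the sprung plunger, push it home against the V-stop and hold it there until the plunger has driven the pin fully in, then stand the finished piston upright in the grey tray. Push the pins in nowhere but at the plunger, and leave the other things on the bench alone.

Things in the scene. Friction and masses are not known exactly. Their poses are not given: they have to be found in the camera images.
- nest_home (a point): green pin-fitting fixture. Point: top face of its nest plate, 146 mm above the bench, below the centre line of a piston that is home. x = direction to push it home (to the plunger). Plate 130 mm wide, from 115 mm before (-x) to 45 mm behind this point. White V-stop pads meet the crown 30 deg either side of +x, 33 to 51 mm above the plate, within 32 mm sideways; nothing is over 55 mm above the plate
- plunger (a joint): how far the sprung plunger is pushed back, m (0 out, 0.022 bottomed). Steel rod, 12 mm diameter, axis 19 mm above the plate, pointing to -x of the nest; its tip when out is 25.5 mm beyond nest_home. Pushes 11 N when out, 0.45 N more per mm. A piston pushed home drives it back up to 15 mm with its pin (18 N); held home, the plunger drives the pin in within about 3 s
- nest_plate (a joint): tilt of the nest plate about its hinge at the column, 55 mm behind nest_home, rad: 0 = level, its rest position when empty and free; positive = open end raised. It is carried only by a spring (about 0.7 N per mm at the rest button) and droops when loaded unless propped
- rest_button (a point): centre of the underside of the brass rest button (28 mm diameter, 8 mm tall) under the nest plate, 75 mm before nest_home (-x), 128 mm above the bench when the plate is level: the part that the jack platform has to touch
- jack_top (a point): centre of the upper face of the lab jack's steel platform (88 by 116 mm), below the plate. The jack stands fixed on the bench. Its y axis runs along the jack's screw, away from the crank end
- jack_crank (a joint): angle of the jack's crank, rad, counted over several turns (0 to 22). Growing = clockwise as seen from the crank end = platform rises, 10 mm per turn, in proportion; the screw with the crank rises half as much. It turns stiffly and stays where it is left. At 0 (and each whole turn) the crank points straight up; at a quarter turn towards +x of the jack
- crank_axis (a point): point on the axis of the crank (screw axis, level), in line with the middle of the grip. The same fixed sense of y as jack_top, but its other axes turn with the crank
- crank_grip (a point): middle of the crank's red grip with a black band: cylinder 18 mm diameter, 50 mm long, parallel to the screw axis, 28 mm from it. It spins freely on its pin, so it can be held from above and led round the circle without turning the hand. The crank arm is 27 mm and the nest plate's edge about 70 mm from this point, towards the jack
- mat: blue bench mat, 290 by 210 mm, 3 mm thick, fixed, on which the pistons to be done stand; origin under its centre, x along its length
- tray: grey open tray for finished pistons, 240 by 240 mm outside, rim 18 mm high, walls and floor 5 mm, fixed; origin at the centre of its underside, axes along its sides
- piston1_mid (a point): aluminium piston, 62 mm diameter, 55 mm tall, 0.26 kg, standing crown up on a 52 x 44 mm skirt; the round crown is its upper 26 mm. Point: on its centre line, half-way up. x axis: the direction in which its steel pin stands out (pin 16 mm diameter, axis 19 mm above the underside, end at first 40.5 mm from the centre line, 14 mm proud). z up. None if this piston is absent
- piston2_mid (a point): aluminium piston, 62 mm diameter, 55 mm tall, 0.26 kg, standing crown up on a 52 x 44 mm skirt; the round crown is its upper 26 mm. Point: on its centre line, half-way up. x axis: the direction in which its steel pin stands out (pin 16 mm diameter, axis 19 mm above the underside, end at first 40.5 mm from the centre line, 14 mm proud). z up. None if this piston is absent
- piston3_mid (a point): aluminium piston, 62 mm diameter, 55 mm tall, 0.26 kg, standing crown up on a 52 x 44 mm skirt; the round crown is its upper 26 mm. Point: on its centre line, half-way up. x axis: the direction in which its steel pin stands out (pin 16 mm diameter, axis 19 mm above the underside, end at first 40.5 mm from the centre line, 14 mm proud). z up. None if this piston is absent
- piston4_mid (a point): aluminium piston, 62 mm diameter, 55 mm tall, 0.26 kg, standing crown up on a 52 x 44 mm skirt; the round crown is its upper 26 mm. Point: on its centre line, half-way up. x axis: the direction in which its steel pin stands out (pin 16 mm diameter, axis 19 mm above the underside, end at first 40.5 mm from the centre line, 14 mm proud). z up. None if this piston is absent
- piston1_pin (a joint): how far the pin of piston1 has been pushed in, m: 0 = 14 mm proud, 0.014 = fully home against its far clip. It moves stiffly (5 N of friction plus a drag of 1.5 N per mm/s) and stays where it is
- piston2_pin (a joint): how far the pin of piston2 has been pushed in, m: 0 = 14 mm proud, 0.014 = fully home against its far clip. It moves stiffly (5 N of friction plus a drag of 1.5 N per mm/s) and stays where it is
- piston3_pin (a joint): how far the pin of piston3 has been pushed in, m: 0 = 14 mm proud, 0.014 = fully home against its far clip. It moves stiffly (5 N of friction plus a drag of 1.5 N per mm/s) and stays where it is
- piston4_pin (a joint): how far the pin of piston4 has been pushed in, m: 0 = 14 mm proud, 0.014 = fully home against its far clip. It moves stiffly (5 N of friction plus a drag of 1.5 N per mm/s) and stays where it is
- spare_pin1: spare gudgeon pin, 18 mm diameter, 52 mm tall, standing; bystander, leave alone
- spare_pin2: spare gudgeon pin, 18 mm diameter, 52 mm tall, standing; bystander, leave alone
- shell1: half bearing shell, 53 mm wide, 20 mm tall, on its edge; bystander, leave alone
- shell2: half bearing shell, 53 mm wide, 20 mm tall, on its edge; bystander, leave alone
- assembly_oil: black oil bottle, 56 mm diameter, 150 mm tall, red cap; bystander, leave alone
- knife: orange box knife, 130 mm long, lying; bystander, leave alone
Not all that is in view belongs to the job. What is shaped like the part that bears piston2_mid but orange is not meant. What is shaped like the part that bears piston1_mid but orange is not meant.

How it is judged:
On the way, in this order (a step that is already met when the one before it is completed fails the run):
1. the jack platform touches the rest button and the plate is not lifted noticeably (contact force between jack_platform and nest_plate above 0.1 N and value of joint nest_plate below 0.028 rad), for 0.4 s.
2. the pins of all pistons are fully home (value of joint each of piston1_pin, piston2_pin, piston3_pin, piston4_pin above 0.0125 m), for 0.2 s.
At the end, for the whole second after the job is handed in: platform bears on the rest button (over 0.1 N), plate tilted under 0.028 rad (3.6 mm at the button); every pin in by 12.5 of its 14 mm; every piston at rest, upright within 0.1 rad, on the tray floor, its centre within 125 mm (length) and 52 mm (width) of the tray's middle (all of step 1 and all of step 2 and x of piston1_mid in the frame of tray between -0.095 and 0.095 m and y of piston1_mid in the frame of tray between -0.095 and 0.095 m and height (world z) of piston1_mid between 0.027 and 0.039 m and angle between each of piston1_mid, piston2_mid, piston3_mid, piston4_mid's own z axis and vertical below 0.1 rad and linear speed of each of piston1, piston2, piston3, piston4 below 0.02 m/s and x of piston2_mid in the frame of tray between -0.095 and 0.095 m and y of piston2_mid in the frame of tray between -0.095 and 0.095 m and height (world z) of piston2_mid between 0.027 and 0.039 m and x of piston3_mid in the frame of tray between -0.095 and 0.095 m and y of piston3_mid in the frame of tray between -0.095 and 0.095 m and height (world z) of piston3_mid between 0.027 and 0.039 m and x of piston4_mid in the frame of tray between -0.095 and 0.095 m and y of piston4_mid in the frame of tray between -0.095 and 0.095 m and height (world z) of piston4_mid between 0.027 and 0.039 m); the robot touches nothing.
It fails at once if a piston is set on the nest plate while the jack is not propping it (platform more than 4 mm below the rest button) (z of jack_top in the frame of rest_button below -0.004 m and contact force between any of piston1, piston2, piston3, piston4 and nest_plate above 0.5 N).
It fails at once if the jack lifts the nest plate far (more than 10 mm at the rest button) (value of joint nest_plate above 0.075 rad).
It fails at once if a pin is pushed in anywhere but at the fixture's plunger ((velocity of joint piston1_pin above 0.002 m/s and value of joint piston1_pin above 0.005 m and horizontal distance between piston1_mid and nest_home above 0.04 m) or (velocity of joint piston2_pin above 0.002 m/s and value of joint piston2_pin above 0.005 m and horizontal distance between piston2_mid and nest_home above 0.04 m) or (velocity of joint piston3_pin above 0.002 m/s and value of joint piston3_pin above 0.005 m and horizontal distance between piston3_mid and nest_home above 0.04 m) or (velocity of joint piston4_pin above 0.002 m/s and value of joint piston4_pin above 0.005 m and horizontal distance between piston4_mid and nest_home above 0.04 m)).
It fails at once if a bystander is knocked more than 40 mm away (distance of any of spare_pin1, spare_pin2, shell1, shell2, assembly_oil, knife from where it was at the start of the episode above 0.04 m).
Of piston1, piston2, piston3, piston4 only 3 to 4 are there at a start; the rules pass over those that are not, and their reading is None.
At some moment in a run one of piston1, piston2, piston3, piston4 may be knocked a few centimetres aside while the robot is not near it.
Once in a run the grip may slacken for a moment while it holds something.
It also fails if it takes over 210 s, if anything falls off the work surface, if the arm or the gripper's body presses on something with over 40 N, if the wrist force passes 120 N, or if a joint passes its speed limit or range.

## Working session

There is one attempt and no reset: what is moved stays moved. The work goes in short steps, Python scripts to look and compute and a tool call to move; the robot and the scene stay as the last step left them, time stands still between calls to the robot, and variables do not carry over. Pictures are saved under pics/ and viewed, at most 14 in all, crops included, and the job is handed in when it is done.

Besides the shell and the picture viewer there is one more tool, called after ">>>" by a JSON object that holds its "method" and its "body". move_arm: Moves the arm, as the interface text tells. Its arguments: {"type":"object","properties":{"increments":{"type":"array"},"grip":{"type":"number"},"force":{"type":"number"}},"required":["increments"]}

```bash
ls; mkdir -p pics; cat > h.py <<'E'
import numpy as np, cv2
from scipy.spatial.transform import Rotation as R
from station import telemetry, cams, hand_in, nets
def model(n):
    m=cams.camera_model(n)
    K=np.array(m["intrinsics"])
    if n=="wrist":
        o=telemetry.get_obs(); T=np.eye(4)
        T[:3,:3]=R.from_euler('xyz',o["eef_rot"]).as_matrix(); T[:3,3]=o["ee_pos"]
        C=T@np.array(m["T_tool_cam"])
    else:
        C=np.eye(4); a=np.array(m["attitude"])
        C[:3,:3]=a if a.shape==(3,3) else R.from_euler('xyz',a).as_matrix(); C[:3,3]=m["xyz"]
    return K,C,m
def ray(n,px,M=None):
    K,C,m=M or model(n)
    d=np.linalg.inv(K)@np.array([px[0],px[1],1.]); d=C[:3,:3]@np.array([d[0],-d[1],-d[2]])
    return C[:3,3],d
def at_z(n,px,z,M=None):
    o,d=ray(n,px,M); return o+d*(z-o[2])/d[2]
def proj(n,p,M=None):
    K,C,m=M or model(n)
    q=C[:3,:3].T@(np.array(p)-C[:3,3]); u=K@np.array([q[0],-q[1],-q[2]]); return u[:2]/u[2]
E
python3 - <<'E'
from h import *
for n in ["scene","top","wrist"]:
    print(n,cams.camera_model(n))
    cv2.imwrite(f"pics/{n}0.png",cams.camera(n))
print(telemetry.get_obs())
for n in ["scene","top"]:
    for q in ["piston1_mid","nest_home","rest_button","jack_top","crank_axis","crank_grip","mat","tray"]:
        print(n,q,[(np.round(d["centre"]).tolist(),round(d["conf"],2)) for d in nets.mark_of(n,q)][:6])
E
```

```text
pics
scene {'intrinsics': array([[371.44461263,   0.        , 253.89801359],
       [  0.        , 371.44461263, 193.26405492],
       [  0.        ,   0.        ,   1.        ]]), 'xyz': array([0.97458026, 0.52584571, 1.13035783]), 'attitude': array([ 6.29033917e-01, -1.81304479e-04,  2.47419307e+00])}
top {'intrinsics': array([[372.48711216,   0.        , 257.9357622 ],
       [  0.        , 372.48711216, 189.45040182],
       [  0.        ,   0.        ,   1.        ]]), 'xyz': array([ 0.45650096, -0.08944985,  1.15243433]), 'attitude': array([ 0.07873094,  0.01194102, -1.58074687])}
wrist {'intrinsics': array([[280.15877299,   0.        , 257.56721182],
       [  0.        , 280.15877299, 188.72281218],
       [  0.        ,   0.        ,   1.        ]]), 'T_tool_cam': array([[ 4.78724446e-04,  9.67300896e-01,  2.53631123e-01,
         7.37902510e-02],
       [ 9.99999341e-01, -1.98453419e-04, -1.13061819e-03,
        -1.15604158e-04],
       [-1.04331402e-03,  2.53631497e-01, -9.67300354e-01,
        -1.77659278e-01],
       [ 0.00000000e+00,  0.00000000e+00,  0.00000000e+00,
  
[... 695 characters left out ...]

scene piston1_mid [([215.0, 121.0], 0.65), ([194.0, 182.0], 0.51)]
scene nest_home [([262.0, 228.0], 0.92)]
scene rest_button [([280.0, 219.0], 0.55), ([319.0, 218.0], 0.31)]
scene jack_top [([279.0, 224.0], 0.64)]
scene crank_axis [([255.0, 199.0], 0.43)]
scene crank_grip [([261.0, 195.0], 0.5)]
scene mat [([208.0, 169.0], 0.94)]
scene tray [([322.0, 284.0], 0.92)]
top piston1_mid [([319.0, 164.0], 0.94), ([403.0, 240.0], 0.84), ([320.0, 207.0], 0.4)]
top nest_home [([200.0, 167.0], 0.94)]
top rest_button [([204.0, 198.0], 0.94)]
top jack_top []
top crank_axis [([252.0, 200.0], 0.43)]
top crank_grip [([249.0, 211.0], 0.59)]
top mat [([335.0, 191.0], 0.62)]
top tray [([134.0, 200.0], 0.61)]
```

```bash
python3 - <<'E'
from h import *
for n in ["scene","top"]:
    i=cv2.imread(f"pics/{n}0.png"); cv2.imwrite(f"pics/{n}0b.png",cv2.resize(i,(800,600),interpolation=cv2.INTER_CUBIC))
E
```

```text
(no output)
```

View pics/scene0b.png

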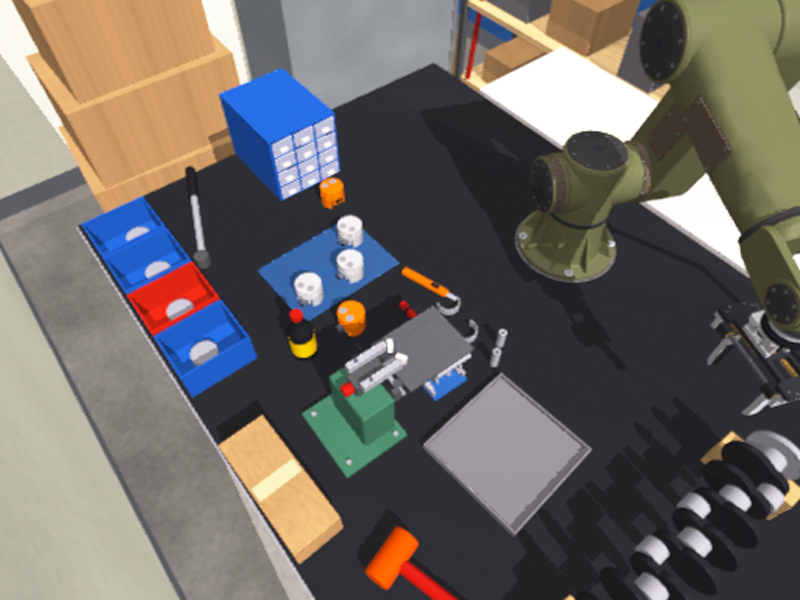

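View pics/top0b.png

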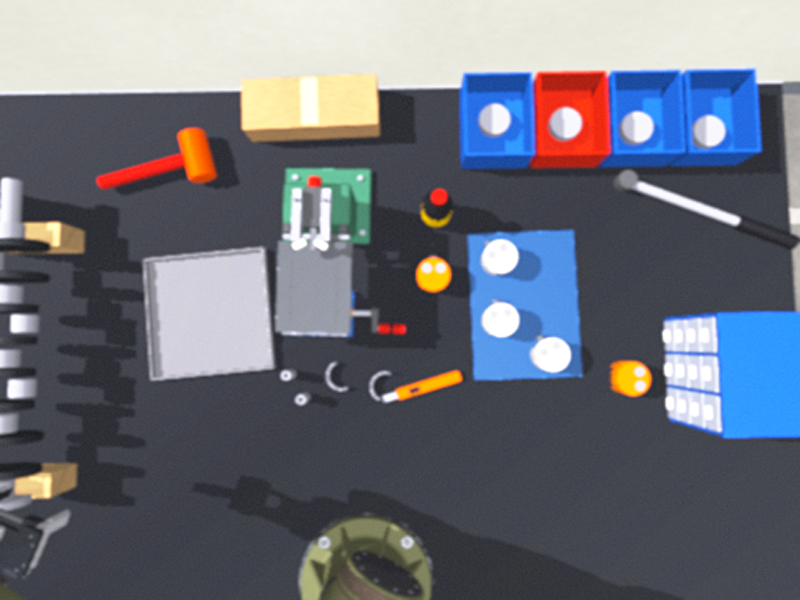

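The top view shows three white pistons on the blue mat, at 800-px coordinates (500,257), (500,319) and (550,354). The orange look-alikes at (433,274) and (631,378) are not meant. The crank's red grip is at (390,328), lying towards the robot.

```bash
python3 - <<'E'
from h import *
s=512/800
mt=model("top");ms=model("scene")
def t(u,v,z): return np.round(at_z("top",(u*s,v*s),z,mt),3)
for p in [(500,257),(500,319),(550,354)]: print("piston crown",t(*p,.058))
print("plate corners z146",t(278,242,.146),t(354,242,.146),t(352,336,.146),t(276,334,.146))
print("nest_home net",at_z("top",(200,167),.146,mt),"scene",at_z("scene",(262,228),.146,ms))
print("rest button",at_z("top",(204,198),.128,mt))
print("grip",[t(380,328,z) for z in (.05,.08)],[t(405,329,z) for z in (.05,.08)])
print("scene grip", at_z("scene",(261,195),.06,ms),at_z("scene",(255,199),.06,ms))
# triangulate
def tri(a,b):
    o1,d1=ray("top",a,mt);o2,d2=ray("scene",b,ms)
    A=np.stack([d1,-d2],1);x=np.linalg.lstsq(A,o2-o1,rcond=None)[0]
    p,q=o1+d1*x[0],o2+d2*x[1];return np.round((p+q)/2,3),np.linalg.norm(p-q)
print("tri grip",tri((249,211),(261,195)),"axis",tri((252,200),(255,199)))
print("nest",tri((200,167),(262,228)))
print("tray corners",[t(*p,.018) for p in [(145,258),(265,248),(275,368),(152,380)]])
print("mat",[t(*p,.003) for p in [(468,234),(574,230),(582,376),(474,380)]])
for n,q,l in [("oil",(437,195),.15),("pin",(287,374),.052),("pin",(301,398),.052),("shell",(337,375),.02),("shell",(380,385),.02),("knife",(430,385),.01),("orange",(433,270),.055),("or2",(631,378),.055)]: print(n,t(*q,l))
E
```

```text
piston crown [ 0.615 -0.262  0.058]
piston crown [ 0.498 -0.259  0.058]
piston crown [ 0.431 -0.35   0.058]
plate corners z146 [0.633 0.14  0.146] [0.632 0.007 0.146] [0.468 0.011 0.146] [0.472 0.142 0.146]
nest_home net [0.59919091 0.07925061 0.146     ] scene [0.5931788  0.08230847 0.146     ]
rest button [0.51540842 0.07101317 0.128     ]
grip [array([ 0.483, -0.033,  0.05 ]), array([ 0.483, -0.035,  0.08 ])] [array([ 0.481, -0.08 ,  0.05 ]), array([ 0.48 , -0.081,  0.08 ])]
scene grip [ 0.4772795 -0.064156   0.06     ] [ 0.50479628 -0.063716    0.06      ]
tri grip (array([ 0.482, -0.053,  0.076]), np.float64(0.006812225396364867)) axis (array([ 0.51 , -0.059,  0.07 ]), np.float64(0.0027420493516321642))
nest (array([0.596, 0.081, 0.148]), np.float64(0.006555725651239821))
tray corners [array([0.627, 0.432, 0.018]), array([0.644, 0.195, 0.018]), array([0.409, 0.173, 0.018]), array([0.388, 0.413, 0.018])]
mat [array([ 0.67 , -0.208,  0.003]), array([ 0.676, -0.419,  0.003]), array([ 0.387, -0.425,  0.003]), array([ 0.381, -0.214,  0.003])]
oil [ 0.712 -0.14   0.15 ]
pin [0.399 0.143 0.052]
pin [0.354 0.116 0.052]
shell [0.394 0.052 0.02 ]
shell [ 0.374 -0.031  0.02 ]
knife [ 0.373 -0.127  0.01 ]
orange [ 0.592 -0.135  0.055]
or2 [ 0.385 -0.5    0.055]
```

>>> {"method": "move_arm", "body": {"increments": [[0,0,-0.02,0.18],[0,0,-0.02,0.18],[0,0,-0.02,0.18],[0,0,0,0.18],[0,0,0,0.18],[0,0,0,0.18],[0,0,0,0.108]], "grip": 1, "force": 40}}

```text
time_s: 1.82
ee_pos: [0.2054, 0.5102, 0.2655]
eef_rot: [-3.142, -0.0, 1.566]
force: [-0.3, 1.1, -0.2]
grip_width: 0.0942
grip_force: 0.0
```

>>> {"method": "move_arm", "body": {"increments": [[-0.04,0.02,0,0],[-0.04,0.02,0,0],[-0.04,0.02,0,0],[-0.04,0.02,0,0],[-0.04,0.02,0,0],[-0.04,0.02,0,0],[-0.04,0.02,0,0],[-0.04,0.02,0,0],[-0.04,0.02,0,0],[-0.04,0.02,0,0],[-0.04,0.02,0,0],[-0.04,0.02,0,0],[-0.04,0.02,0,0],[-0.04,0.02,0,0],[0,0,0,0]]}}

```text
time_s: 3.7
ee_pos: [0.486, -0.0518, 0.265]
eef_rot: [-3.141, 0.0, 1.568]
force: [-0.6, 0.8, 0.1]
grip_width: 0.094
grip_force: 0.0
```

```bash
python3 - <<'E'
from h import *
M=model("wrist"); i=cams.camera("wrist"); cv2.imwrite("pics/w1.png",cv2.resize(i,(800,600),interpolation=cv2.INTER_CUBIC))
o=telemetry.get_obs();print(o["ee_pos"],o["eef_rot"],o["time_s"],o["qpos"])
for q in ["jack_top","crank_axis","crank_grip","rest_button"]:
    for d in nets.mark_of("wrist",q)[:2]: print(q,np.round(d["centre"]),d["conf"],[np.round(at_z("wrist",d["centre"],z,M),3) for z in (.06,.08,.1)])
    for d in nets.search_frame("wrist",q)[:1]: print(np.round(d["extent"]))
E
```

```text
[ 0.48548483 -0.05056124  0.26508541] [-3.14086949e+00 -2.27176929e-04  1.56885071e+00] 3.75 [-1.78878797e-01  1.19135234e-01  1.60019137e+00  9.74065653e-05
  1.42301791e+00 -1.76947638e-01]
[242.  49. 246. 113.]
crank_axis [276. 172.] 0.7 [array([ 0.512, -0.054,  0.06 ]), array([ 0.51, -0.05,  0.08]), array([ 0.509, -0.046,  0.1  ])]
[248. 142. 285. 193.]
crank_grip [254. 174.] 0.88 [array([ 0.481, -0.057,  0.06 ]), array([ 0.481, -0.053,  0.08 ]), array([ 0.481, -0.049,  0.1  ])]
[247. 156. 262. 191.]
rest_button [285.  57.] 0.75 [array([0.52 , 0.092, 0.06 ]), array([0.518, 0.089, 0.08 ]), array([0.516, 0.085, 0.1  ])]
rest_button [275. 171.] 0.34 [array([ 0.51 , -0.053,  0.06 ]), array([ 0.509, -0.049,  0.08 ]), array([ 0.508, -0.045,  0.1  ])]
[247.   0. 420. 125.]
```

View pics/w1.png

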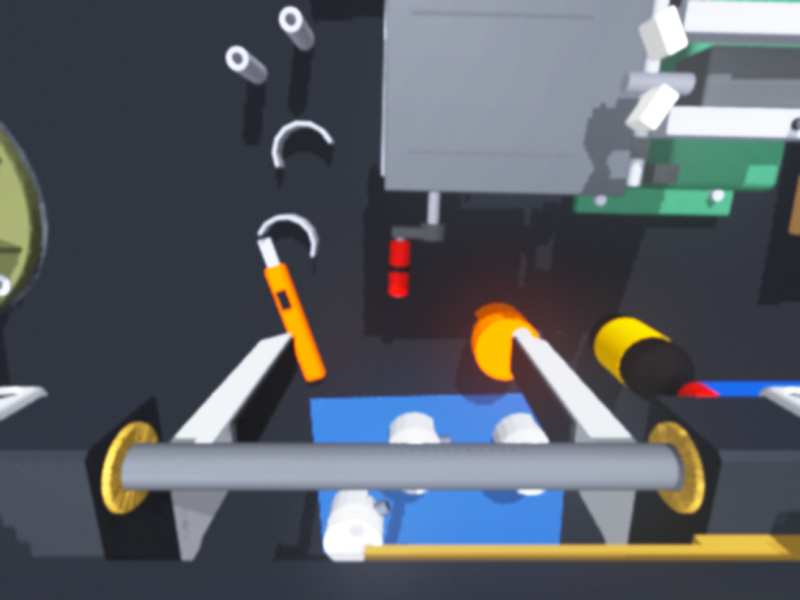

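The wrist view shows the red grip at 800-px (399,267). It points towards the robot, almost level with the screw axis. I'll go lower for a second look to get its height.

>>> {"method": "move_arm", "body": {"increments": [[-0.001,-0.001,0.03,0],[-0.001,-0.001,0.03,0],[-0.001,-0.001,0.03,0],[-0.001,0,0.03,0],[0,0,0,0]], "grip": 0.6}}

```text
time_s: 4.78
ee_pos: [0.4815, -0.0535, 0.1441]
eef_rot: [-3.138, -0.001, 1.571]
force: [0.6, -0.4, 0.5]
grip_width: 0.0568
grip_force: 0.0
```

```bash
python3 - <<'E'
from h import *
M=model("wrist"); i=cams.camera("wrist"); cv2.imwrite("pics/w2.png",i)
o=telemetry.get_obs();print(o["ee_pos"],o["eef_rot"],o["time_s"])
for q in ["jack_top","crank_axis","crank_grip","rest_button"]:
    for d in nets.mark_of("wrist",q)[:2]: print(q,np.round(d["centre"],1),d["conf"],[np.round(at_z("wrist",d["centre"],z,M),3) for z in (.06,.08,.1)])
hsv=cv2.cvtColor(i,cv2.COLOR_BGR2HSV); m=((hsv[...,0]<6)|(hsv[...,0]>174))&(hsv[...,1]>150)&(hsv[...,2]>60)
n,l,st,c=cv2.connectedComponentsWithStats(m.astype(np.uint8))
print([ (s.tolist(),np.round(cc,1)) for s,cc in zip(st,c) if s[4]>30])
cv2.imwrite("pics/w2b.png",cv2.resize(i[60:300,130:420],None,fx=2.7,fy=2.5,interpolation=cv2.INTER_CUBIC))
E
```

```text
[ 0.48233923 -0.05363636  0.1456711 ] [-3.14073250e+00 -1.63664990e-04  1.57103938e+00] 4.825
crank_grip [259.7 192.2] 0.72 [array([ 0.483, -0.052,  0.06 ]), array([ 0.483, -0.046,  0.08 ]), array([ 0.483, -0.041,  0.1  ])]
crank_grip [441.3 249. ] 0.72 [array([ 0.669, -0.112,  0.06 ]), array([ 0.654, -0.102,  0.08 ]), array([ 0.64 , -0.092,  0.1  ])]
rest_button [312.3  15.5] 0.59 [array([0.527, 0.101, 0.06 ]), array([0.523, 0.094, 0.08 ]), array([0.52 , 0.088, 0.1  ])]
[([0, 0, 512, 384, 195713], array([255.5, 191.5])), ([250, 168, 20, 27, 475], array([259.6, 181.4])), ([249, 197, 20, 24, 420], array([258.2, 208.8]))]
```

View pics/w2b.png

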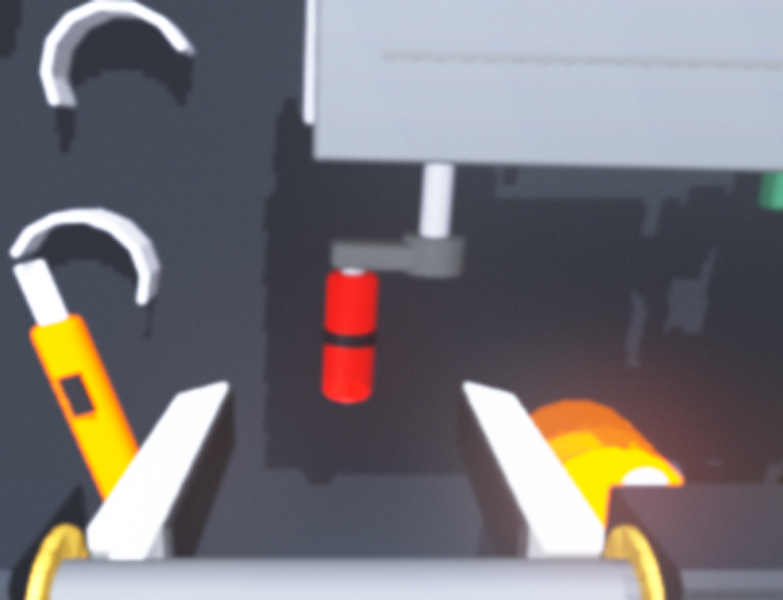

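```bash
python3 - <<'E'
from h import *
m=cams.camera_model("wrist");K=m["intrinsics"]
def MM(p,e):
    T=np.eye(4);T[:3,:3]=R.from_euler('xyz',e).as_matrix();T[:3,3]=p;return K,T@m["T_tool_cam"],m
A=MM([0.48548,-0.05056,0.26508],[-3.14087,-.0002,1.56885]);B=MM([0.48234,-0.05364,0.14567],[-3.14073,-.0002,1.57104])
def tri(a,b):
    o1,d1=ray("",a,A);o2,d2=ray("",b,B)
    x=np.linalg.lstsq(np.stack([d1,-d2],1),o2-o1,rcond=None)[0]
    p,q=o1+d1*x[0],o2+d2*x[1];return np.round((p+q)/2,4),np.linalg.norm(p-q)
c=lambda x,y:(130+x/2.7,60+y/2.5)
s=lambda x,y:(x*.64,y*.64)
print("band",tri(s(399,267),c(350,340)))
print("grip near end",tri(s(398,297),c(347,400)))
print("shaft at plate edge",tri(s(434,200),c(438,180)),"plate corner",tri(s(384,188),c(317,158)))
for z in (.065,.07,.075):print(z,at_z("",c(350,340),z,B),at_z("",c(438,200),z,B),at_z("",c(435,255),z,B))
E
```

```text
band (array([ 0.4832, -0.0409,  0.1135]), np.float64(0.0011621781749861558))
grip near end (array([ 0.4822, -0.0732,  0.0812]), np.float64(0.0016584189566478925))
shaft at plate edge (array([0.5093, 0.008 , 0.1005]), np.float64(0.0011001031497715095)) plate corner (array([0.4878, 0.0239, 0.4882]), np.float64(0.0008873141761527285))
0.065 [ 0.48410896 -0.05478357  0.065     ] [ 0.5136824  -0.00163577  0.065     ] [ 0.51329591 -0.02185955  0.065     ]
0.07 [ 0.48407318 -0.05333827  0.07      ] [ 0.51307426 -0.0012191   0.07      ] [ 0.51269525 -0.02105147  0.07      ]
0.075 [ 0.48403741 -0.05189298  0.075     ] [ 0.51246612 -0.00080242  0.075     ] [ 0.51209459 -0.02024338  0.075     ]
```

The grip is at about (0.484, -0.053, 0.075) and the axis is level with it, 28 mm farther in +x, so the crank stands near 270°. I'll descend and grip it.

>>> {"method": "move_arm", "body": {"increments": [[0,0.001,0.02,0],[0,0,0.02,0],[0,0,0.02,0],[0,0,0.02,0],[0,0,0.01,0],[0,0,0,0]]}}

```text
time_s: 5.78
ee_pos: [0.4835, -0.0538, 0.0556]
eef_rot: [-3.141, -0.0, 1.571]
force: [-0.1, -0.3, -0.1]
grip_width: 0.0566
grip_force: 0.0
```

>>> {"method": "move_arm", "body": {"increments": [[0,0,0,0],[0,0,0,0],[0,0,0,0],[0,0,0,0]], "grip": 0, "force": 25}}

```text
time_s: 6.28
ee_pos: [0.4835, -0.0538, 0.0556]
eef_rot: [3.141, 0.0, 1.571]
force: [-2.1, 0.5, 0.0]
grip_width: 0.0195
grip_force: 1.1
```

```bash
python3 - <<'E'
from h import *
M=model("wrist"); i=cams.camera("wrist"); cv2.imwrite("pics/w3.png",i)
o=telemetry.get_obs();print(o["ee_pos"],o["eef_rot"],o["time_s"],o["force"],o["grip_width"])
ms=model("scene")
cams.camera("scene")
for q in ["jack_top","rest_button"]:
  for d in nets.mark_of("scene",q)[:2]:
    oo,dd=ray("scene",d["centre"],ms); t=np.linalg.norm(np.array([.512,.075])-oo[:2])/np.linalg.norm(dd[:2]); print(q,d,oo+dd*t)
cv2.imwrite("pics/w3b.png",np.hstack([cv2.resize(i,(400,300)),cv2.resize(cams.camera("scene")[190:270,230:340],(400,300),interpolation=cv2.INTER_CUBIC)]))
E
```

```text
[ 0.4828936  -0.0538445   0.05535271] [-3.14018089e+00 -5.51093218e-06  1.57080679e+00] 6.325 [-5.03813962 -1.02626304  1.48013989] 0.017213107494121475
jack_top {'centre': [280.2, 225.1], 'conf': 0.51} [0.50973696 0.07733366 0.07121706]
rest_button {'centre': [277.8, 217.4], 'conf': 0.71} [0.51700597 0.06992015 0.11682453]
```

View pics/w3b.png

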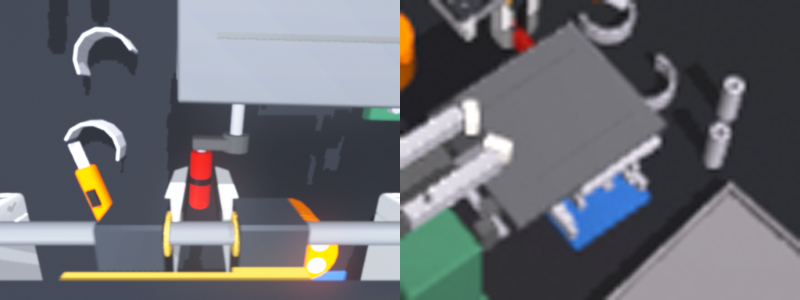

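>>> {"method": "move_arm", "body": {"increments": [[0,0.001,-0.0074,0],[0,0.0028,-0.007,0],[0,0.0045,-0.006,0],[0,0,0,0]], "force": 40}}

```text
time_s: 7.02
ee_pos: [0.4932, -0.0541, 0.0767]
eef_rot: [3.139, 0.001, 1.571]
force: [4.8, -3.4, -4.9]
grip_width: 0.0169
grip_force: 39.9
```

>>> {"method": "move_arm", "body": {"increments": [[0,0.0058,-0.0046,0],[0,0.0068,-0.003,0],[0,0.0072,-0.0012,0],[0,0,0,0]]}}

```text
time_s: 7.52
ee_pos: [0.5112, -0.0546, 0.0837]
eef_rot: [-3.139, 0.001, 1.571]
force: [-0.1, -9.7, -14.8]
grip_width: 0.0171
grip_force: 39.9
```

>>> {"method": "move_arm", "body": {"increments": [[0,0.0072,0.0008,0],[0,0.0068,0.0026,0],[0,0.0058,0.0042,0],[0,0.0045,0.0056,0],[0,0.0028,0.0066,0],[0,0.0009,0.007,0],[0,0,0,0]]}}

```text
time_s: 8.4
ee_pos: [0.539, -0.0557, 0.0577]
eef_rot: [-3.139, 0.003, 1.571]
force: [-7.3, -16.5, -3.2]
grip_width: 0.0171
grip_force: 39.9
```

>>> {"method": "move_arm", "body": {"increments": [[-0.0015,-0.001,0.007,0],[0.0001,-0.0028,0.0066,0],[0.0001,-0.0045,0.0056,0],[0.0002,-0.0058,0.0042,0],[0.0002,-0.0068,0.0026,0],[0.0003,-0.0072,0.0008,0],[0.0003,-0.0072,-0.0012,0],[0.0002,-0.0068,-0.003,0],[0.0002,-0.0058,-0.0046,0],[0.0001,-0.0045,-0.006,0],[0.0001,-0.0028,-0.007,0],[0,-0.001,-0.0074,0],[0,0,0,0]]}}

```text
time_s: 10.02
ee_pos: [0.4841, -0.0535, 0.0614]
eef_rot: [3.14, 0.0, 1.571]
force: [-1.7, -1.3, 2.5]
grip_width: 0.0054
grip_force: 1.4
```

```bash
python3 - <<'E'
from h import *
o=telemetry.get_obs();print(o["ee_pos"],o["eef_rot"],o["time_s"],o["force"],o["grip_width"])
i=cams.camera("scene")
ms=model("scene")
for z in (.085,.095,.105,.115,.125):
   print(z,proj("scene",(.512-.044,.133,z),ms),proj("scene",(.512+.044,.133,z),ms))
print([proj("scene",(x,.14,.14),ms) for x in (.47,.63)])
cv2.imwrite("pics/s4.png",i)
a=cv2.imread("pics/scene0.png")[205:270,260:325]
cv2.imwrite("pics/s4b.png",np.hstack([cv2.resize(q,(400,400),interpolation=cv2.INTER_CUBIC) for q in (a,i[205:270,260:325])]))
E
```

```text
[ 0.48405201 -0.05352256  0.06138916] [3.13983910e+00 2.62195611e-04 1.57105828e+00] 10.025 [-1.70903327 -1.25484118  2.49611203] 0.005430962931841445
0.085 [301.28872109 227.6204738 ] [280.80605039 242.42448585]
0.095 [301.6077564  226.03504073] [280.99240263 240.89786642]
0.105 [301.93110868 224.4281546 ] [281.18134597 239.3500204 ]
0.115 [302.25886616 222.79937701] [281.37293483 237.780502  ]
0.125 [302.59111949 221.14825753] [281.56722516 236.18885281]
[array([304.14794607, 220.45495584]), array([264.54032283, 248.81262619])]
```

View pics/s4b.png

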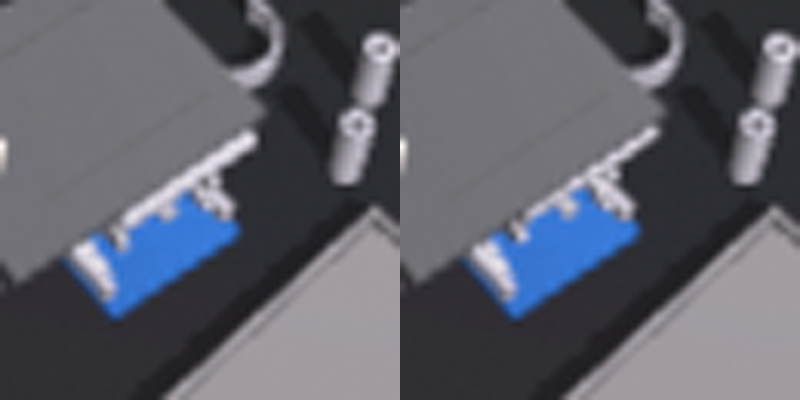

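```bash
python3 - <<'E'
from h import *
M=model("wrist"); i=cams.camera("wrist"); cv2.imwrite("pics/w5.png",i[60:330,130:400])
o=telemetry.get_obs();print(o["ee_pos"],o["grip_width"],o["grip_force"])
for q in ["crank_axis","crank_grip"]:
    for d in nets.mark_of("wrist",q)[:2]: print(q,np.round(d["centre"],1),d["conf"],[np.round(at_z("wrist",d["centre"],z,M),3) for z in (.05,.08,.1)])
cv2.imwrite("pics/w5.png",cv2.resize(i[60:330,130:400],(540,540),interpolation=cv2.INTER_CUBIC))
E
```

```text
[ 0.48436262 -0.05355381  0.06107363] 0.0005208831518781177 0.9504016768187284
crank_grip [255.8 222.4] 0.55 [array([ 0.483, -0.054,  0.05 ]), array([ 0.483, -0.043,  0.08 ]), array([ 0.483, -0.035,  0.1  ])]
```

View pics/w5.png

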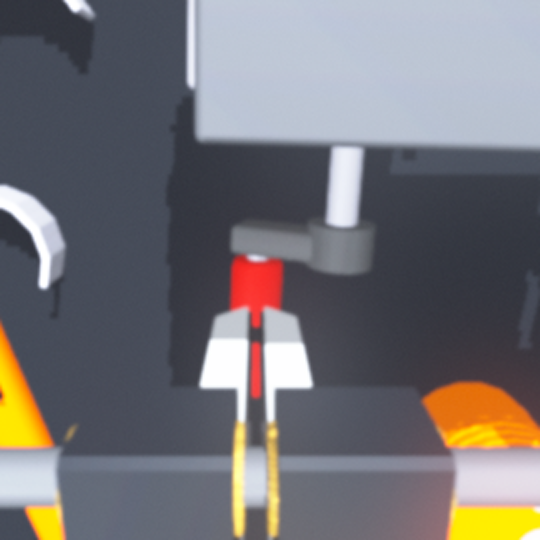

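The slacken or slip left the fingers closed just above the grip. The grip is right below the tips, so it sits lower than I estimated, at about z 0.05. I'll open, go lower and grip again.

>>> {"method": "move_arm", "body": {"increments": [[0,0,-0.004,0],[0,0,0,0],[0,0,0,0],[0,0,0,0]], "grip": 0.5}}

```text
time_s: 10.72
ee_pos: [0.4833, -0.0535, 0.0642]
eef_rot: [-3.141, -0.0, 1.571]
force: [0.3, -0.2, -0.5]
grip_width: 0.0372
grip_force: 0.0
```

>>> {"method": "move_arm", "body": {"increments": [[0,0,0.01,0],[0,0,0.01,0],[0,0,0.01,0],[0,0,0.007,0],[0,0,0,0]]}}

```text
time_s: 11.35
ee_pos: [0.483, -0.0535, 0.0266]
eef_rot: [-3.141, -0.0, 1.571]
force: [0.0, -1.0, -0.7]
grip_width: 0.0469
grip_force: 0.0
```

```bash
python3 - <<'E'
from h import *
M=model("wrist"); i=cams.camera("wrist"); cv2.imwrite("pics/w6.png",cv2.resize(i[60:384,110:420],(620,590),interpolation=cv2.INTER_CUBIC))
o=telemetry.get_obs();print(o["ee_pos"],o["grip_width"],o["grip_force"],o["force"])
E
```

```text
[ 0.48330227 -0.05349789  0.02710734] 0.04697178367078356 0.0 [ 0.59215426 -0.45835122  0.85625357]
```

View pics/w6.png

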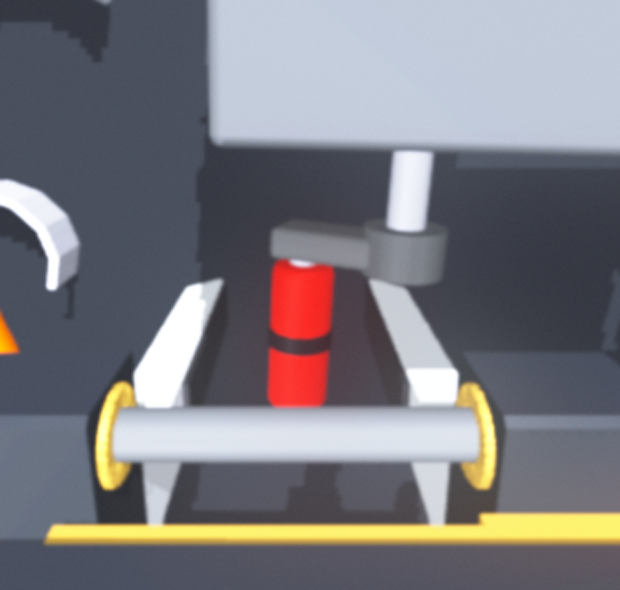

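>>> {"method": "move_arm", "body": {"increments": [[0,-0.001,-0.003,0],[0,0,0,0],[0,0,0,0],[0,0,0,0],[0,0,0,0]], "grip": 0, "force": 45}}

```text
time_s: 12.02
ee_pos: [0.4838, -0.0536, 0.0309]
eef_rot: [3.138, 0.0, 1.57]
force: [7.1, 0.8, -1.1]
grip_width: 0.0168
grip_force: 44.8
```

>>> {"method": "move_arm", "body": {"increments": [[0,0.001,-0.0074,0],[0.0001,0.0028,-0.007,0],[-0.0001,0.0045,-0.006,0],[-0.0002,0.0058,-0.0046,0],[-0.0002,0.0068,-0.003,0],[-0.0003,0.0072,-0.0012,0],[0,0,0,0]]}}

```text
time_s: 12.9
ee_pos: [0.5128, -0.055, 0.0628]
eef_rot: [3.135, 0.002, 1.57]
force: [-2.1, -3.0, 27.2]
grip_width: 0.017
grip_force: 45.1
```

>>> {"method": "move_arm", "body": {"increments": [[-0.0003,0.0072,0.0008,0],[-0.0002,0.0068,0.0026,0],[-0.0002,0.0058,0.0042,0],[-0.0002,0.0045,0.0056,0],[-0.0001,0.0028,0.0066,0],[0,0.0009,0.007,0],[0,0,0,0]]}}

```text
time_s: 13.78
ee_pos: [0.538, -0.0558, 0.0322]
eef_rot: [-3.14, 0.001, 1.57]
force: [-0.9, -6.6, -1.7]
grip_width: 0.0171
grip_force: 45.1
```

>>> {"method": "move_arm", "body": {"increments": [[0,-0.001,0.007,0],[0.0001,-0.0028,0.0066,0],[0.0001,-0.0045,0.0056,0],[0.0002,-0.0058,0.0042,0],[0.0002,-0.0068,0.0026,0],[0.0003,-0.0072,0.0008,0],[0,0,0,0]]}}

```text
time_s: 14.65
ee_pos: [0.5128, -0.0547, 0.0091]
eef_rot: [3.135, 0.001, 1.57]
force: [-2.6, 0.1, 30.7]
grip_width: 0.0168
grip_force: 45.1
```

>>> {"method": "move_arm", "body": {"increments": [[0.0003,-0.0072,-0.0012,0],[0.0002,-0.0068,-0.003,0],[0.0002,-0.0058,-0.0046,0],[0.0001,-0.0045,-0.006,0],[0.0001,-0.0028,-0.007,0],[0,-0.001,-0.0074,0],[0,0,0,0]]}}

```text
time_s: 15.52
ee_pos: [0.4828, -0.0536, 0.0356]
eef_rot: [3.14, 0.0, 1.571]
force: [3.3, -2.3, 2.5]
grip_width: 0.0171
grip_force: 45.1
```

```bash
python3 - <<'E'
from h import *
o=telemetry.get_obs();print(o["ee_pos"],o["time_s"],o["force"],o["grip_width"])
i=cams.camera("scene"); cv2.imwrite("pics/s7.png",i)
ims=[cv2.imread("pics/scene0.png"),cv2.imread("pics/s4.png"),i]
cv2.imwrite("pics/s7b.png",np.hstack([cv2.resize(q[213:253,265:310],(266,236),interpolation=cv2.INTER_NEAREST) for q in ims]))
E
```

```text
[ 0.48277813 -0.05356179  0.03559957] 15.525 [ 3.27141246 -2.25862926  2.54084282] 0.017138555165518776
```

View pics/s7b.png

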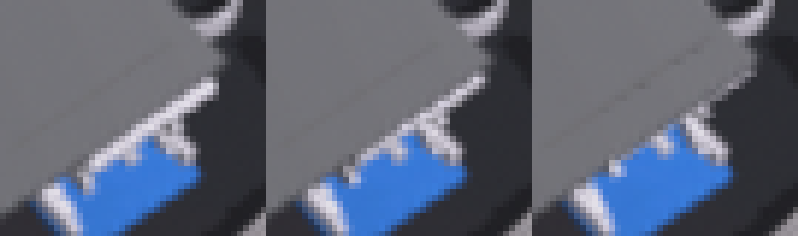

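The white platform strip shows below the plate edge before the first turn and after it, and has vanished after the second. The platform is therefore getting close, so I'll probe the plate by touch above the button with closed fingers.

>>> {"method": "move_arm", "body": {"increments": [[0,0,0,0],[0,0,0,0],[0,0,-0.03,0],[0,0,-0.05,0],[0,0,-0.05,0],[0,0,-0.05,0],[0.03,0.006,-0.005,0],[0.03,0.006,0,0],[0.03,0.006,0,0],[0.03,0.006,0,0],[0.008,0.005,0,0],[0,0,0,0]], "grip": 0.4}}

```text
time_s: 17.08
ee_pos: [0.5112, 0.0745, 0.2196]
eef_rot: [-3.141, 0.0, 1.572]
force: [-0.0, 0.0, -0.6]
grip_width: 0.0377
grip_force: 0.0
```

>>> {"method": "move_arm", "body": {"increments": [[0,0,0.03,0],[0,0,0.02,0],[0,0,0.015,0],[0,0,0,0],[0,0,0,0],[0,0,0,0]], "grip": 0, "force": 15}}

```text
time_s: 17.82
ee_pos: [0.5116, 0.0745, 0.1558]
eef_rot: [3.14, -0.0, 1.571]
force: [0.4, -0.4, 0.7]
grip_width: 0.0003
grip_force: 0.0
```

>>> {"method": "move_arm", "body": {"increments": [[0,0,0.006,0],[0,0,0.003,0],[0,0,0,0],[0,0,0,0]]}}

```text
time_s: 18.32
ee_pos: [0.5113, 0.0746, 0.1472]
eef_rot: [3.141, 0.0, 1.571]
force: [-6.6, -0.6, 14.7]
grip_width: 0.0006
grip_force: 7.4
```

>>> {"method": "move_arm", "body": {"increments": [[0,0,0.003,0],[0,0,0,0],[0,0,0,0]]}}

```text
time_s: 18.7
ee_pos: [0.5113, 0.0746, 0.1462]
eef_rot: [3.14, 0.0, 1.571]
force: [-18.1, -1.8, 37.3]
grip_width: 0.0002
grip_force: 18.6
```

>>> {"method": "move_arm", "body": {"increments": [[0,0,0.003,0],[0,0,0,0],[0,0,0,0]]}}

```text
time_s: 19.08
ee_pos: [0.5113, 0.0746, 0.1448]
eef_rot: [3.139, 0.0, 1.571]
force: [-27.2, -3.2, 56.1]
grip_width: 0.0002
grip_force: 27.8
```

Contact is already stiff near z≈0.148, so the platform is touching. I'll back off and probe gently for the tilt at the open end and near the hinge.

>>> {"method": "move_arm", "body": {"increments": [[0,0,-0.005,0],[0,0,-0.006,0],[0,-0.01,0,0],[0,-0.02,0,0],[0,0,0,0],[0,0,0,0]]}}

```text
time_s: 19.82
ee_pos: [0.4815, 0.0746, 0.151]
eef_rot: [3.141, -0.0, 1.571]
force: [-0.0, -0.3, 0.1]
grip_width: 0.0004
grip_force: 0.0
```

>>> {"method": "move_arm", "body": {"increments": [[0,0,0.001,0],[0,0,0.001,0],[0,0,0,0]]}}

```text
time_s: 20.2
ee_pos: [0.4813, 0.0746, 0.1488]
eef_rot: [-3.141, 0.0, 1.571]
force: [0.4, 0.7, -0.5]
grip_width: 0.0005
grip_force: 0.0
```

>>> {"method": "move_arm", "body": {"increments": [[0,0,0.001,0],[0,0,0,0],[0,0,0,0]]}}

```text
time_s: 20.58
ee_pos: [0.4813, 0.0746, 0.1481]
eef_rot: [3.142, 0.0, 1.571]
force: [-0.3, 1.0, -0.3]
grip_width: 0.0
grip_force: 0.0
```

>>> {"method": "move_arm", "body": {"increments": [[0,0,0.001,0],[0,0,0,0],[0,0,0,0]]}}

```text
time_s: 20.95
ee_pos: [0.4812, 0.0746, 0.1471]
eef_rot: [3.142, 0.0, 1.571]
force: [0.3, -0.3, 0.6]
grip_width: 0.0004
grip_force: 0.0
```

>>> {"method": "move_arm", "body": {"increments": [[0,0,0.001,0],[0,0,0,0],[0,0,0,0]]}}

```text
time_s: 21.32
ee_pos: [0.4812, 0.0746, 0.146]
eef_rot: [-3.142, 0.0, 1.571]
force: [-0.3, -0.4, 0.2]
grip_width: 0.0003
grip_force: 0.1
```

>>> {"method": "move_arm", "body": {"increments": [[0,0,0.001,0],[0,0,0,0],[0,0,0,0]]}}

```text
time_s: 21.7
ee_pos: [0.4813, 0.0746, 0.1456]
eef_rot: [3.141, -0.0, 1.571]
force: [-3.2, -0.9, 8.0]
grip_width: 0.001
grip_force: 3.8
```

>>> {"method": "move_arm", "body": {"increments": [[0,0,0.001,0],[0,0,0,0],[0,0,0,0]]}}

```text
time_s: 22.08
ee_pos: [0.4813, 0.0746, 0.1454]
eef_rot: [3.141, -0.0, 1.571]
force: [-7.8, -1.3, 17.1]
grip_width: 0.0006
grip_force: 8.4
```

>>> {"method": "move_arm", "body": {"increments": [[0,0,-0.03,0],[0,0,-0.035,0],[-0.03,0,0,0],[-0.03,0,0,0],[-0.03,0,0,0],[-0.03,0.002,0,0],[-0.008,0,0,0],[0,0,0.05,0],[0,0,0.05,0],[0,0,0,0]], "grip": 0.5}}

```text
time_s: 23.32
ee_pos: [0.4816, -0.0525, 0.1067]
eef_rot: [-3.136, -0.001, 1.571]
force: [0.2, 0.6, 0.9]
grip_width: 0.0469
grip_force: 0.0
```

```bash
python3 - <<'E'
from h import *
M=model("wrist"); i=cams.camera("wrist"); cv2.imwrite("pics/w8.png",cv2.resize(i[60:300,130:420],None,fx=2.7,fy=2.5,interpolation=cv2.INTER_CUBIC))
o=telemetry.get_obs();print(o["ee_pos"],o["grip_width"],o["time_s"],o["force"])
for q in ["crank_axis","crank_grip"]:
    for d in nets.mark_of("wrist",q)[:2]: print(q,np.round(d["centre"],1),d["conf"],[np.round(at_z("wrist",d["centre"],z,M),3) for z in (.045,.055)])
E
```

```text
[ 0.48300817 -0.05286756  0.10920563] 0.04684545970281914 23.375 [ 0.36620136 -0.86107146  0.63774622]
crank_axis [293.8 211.5] 0.76 [array([ 0.514, -0.063,  0.045]), array([ 0.512, -0.059,  0.055])]
```

View pics/w8.png

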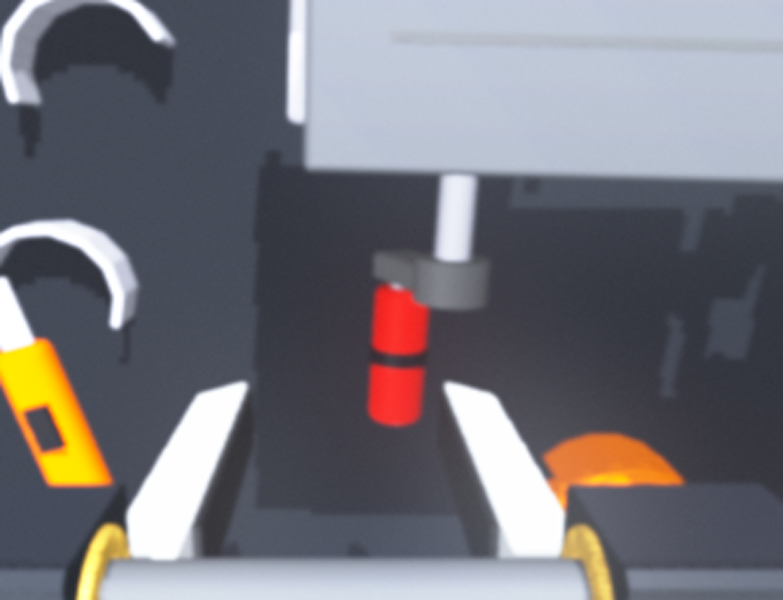

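The press drove the crank back about 60°: its grip is now at crop (398,357), nearly below the hub. That means the platform dropped about 1.6 mm, to roughly level. I'll take it back up by about 66° and press only lightly from now on.

>>> {"method": "move_arm", "body": {"increments": [[0,0.006,0.02,0],[0,0.006,0.02,0],[0,0.005,0.02,0],[0,0,0.02,0],[0,0,0.013,0],[0,0,0,0]]}}

```text
time_s: 24.22
ee_pos: [0.5005, -0.0534, 0.0165]
eef_rot: [3.141, 0.0, 1.571]
force: [0.3, -0.4, 0.4]
grip_width: 0.0475
grip_force: 0.0
```

>>> {"method": "move_arm", "body": {"increments": [[0,0,0,0],[0,0,0,0],[0,0,0,0],[0,0,0,0],[0,0,0,0]], "grip": 0, "force": 25}}

```text
time_s: 24.85
ee_pos: [0.5002, -0.0535, 0.0161]
eef_rot: [-3.141, 0.0, 1.571]
force: [-1.9, -1.8, 1.2]
grip_width: 0.0176
grip_force: 24.9
```

>>> {"method": "move_arm", "body": {"increments": [[0.0001,-0.0058,-0.0033,0],[0.0001,-0.0054,-0.0051,0],[0.0001,-0.0039,-0.0064,0],[0,-0.002,-0.0062,0],[0,-0.0006,-0.005,0],[0,0,0,0],[0,0,0,0]], "force": 40}}

```text
time_s: 25.72
ee_pos: [0.4825, -0.0529, 0.0424]
eef_rot: [3.141, -0.0, 1.571]
force: [1.9, 4.9, 1.5]
grip_width: 0.0171
grip_force: 39.9
```

>>> {"method": "move_arm", "body": {"increments": [[0,0,0,0],[0,0,0,0],[0,0,-0.03,0],[0,0,-0.05,0],[0,0,-0.05,0],[0,0,-0.05,0],[0.03,0.0,-0.005,0],[0.03,0.0,0,0],[0.03,0,0,0],[0.03,0,0,0],[0.008,0,0,0],[0,0,0.03,0],[0,0,0.03,0],[0,0,0,0]], "grip": 0.4}}

```text
time_s: 27.48
ee_pos: [0.4816, 0.0741, 0.1656]
eef_rot: [-3.138, 0.001, 1.57]
force: [-0.4, -0.6, 0.1]
grip_width: 0.0375
grip_force: 0.0
```

>>> {"method": "move_arm", "body": {"increments": [[0,0,0.008,0],[0,0,0,0],[0,0,0,0]], "grip": 0, "force": 15}}

```text
time_s: 27.85
ee_pos: [0.4828, 0.0748, 0.1597]
eef_rot: [3.141, -0.0, 1.571]
force: [-0.5, 0.5, 0.4]
grip_width: 0.0112
grip_force: 0.0
```

>>> {"method": "move_arm", "body": {"increments": [[0,0,0.008,0],[0,0,0.002,0],[0,0,0,0],[0,0,0,0]]}}

```text
time_s: 28.35
ee_pos: [0.4826, 0.0749, 0.1491]
eef_rot: [3.141, -0.0, 1.571]
force: [0.9, 0.3, -1.5]
grip_width: 0.0005
grip_force: 0.0
```

>>> {"method": "move_arm", "body": {"increments": [[0,0,0.0007,0],[0,0,0,0],[0,0,0,0]]}}

```text
time_s: 28.72
ee_pos: [0.4825, 0.0749, 0.1484]
eef_rot: [3.142, -0.0, 1.571]
force: [-0.4, -0.5, -0.3]
grip_width: 0.0005
grip_force: 0.0
```

>>> {"method": "move_arm", "body": {"increments": [[0,0,0.0006,0],[0,0,0,0],[0,0,0,0]]}}

```text
time_s: 29.1
ee_pos: [0.4826, 0.0749, 0.148]
eef_rot: [3.141, -0.0, 1.571]
force: [-2.2, -0.4, 4.3]
grip_width: 0.0003
grip_force: 2.5
```

>>> {"method": "move_arm", "body": {"increments": [[0,0,0.0005,0],[0,0,0,0],[0,0,0,0]]}}

```text
time_s: 29.48
ee_pos: [0.4826, 0.0749, 0.1478]
eef_rot: [3.141, -0.0, 1.571]
force: [-3.8, -0.7, 9.6]
grip_width: 0.0002
grip_force: 4.8
```

>>> {"method": "move_arm", "body": {"increments": [[0,0,-0.02,0],[0,0.02,-0.05,0],[0,0.02,-0.05,0],[0.01,0.025,-0.05,0],[0.01,0,0,0],[0,0,0,0],[0,0,0,0]], "grip": 1}}

```text
time_s: 30.35
ee_pos: [0.547, 0.0947, 0.316]
eef_rot: [-3.139, 0.0, 1.571]
force: [-0.4, 0.4, -0.0]
grip_width: 0.067
grip_force: 0.0
```

```bash
python3 - <<'E'
from h import *
M=model("wrist"); i=cams.camera("wrist"); cv2.imwrite("pics/w9.png",i)
o=telemetry.get_obs();print(o["ee_pos"],o["eef_rot"],o["time_s"])
for q in ["nest_home","rest_button"]:
    for d in nets.mark_of("wrist",q)[:2]: print(q,np.round(d["centre"],1),d["conf"],np.round(at_z("wrist",d["centre"],.146,M),4))
for p in [(.4725,.14),(.4725,.01),(.632,.14),(.632,.01)]: print(proj("wrist",(*p,.146),M))
cv2.imwrite("pics/w9b.png",cv2.resize(i[60:340,100:500],(800,560),interpolation=cv2.INTER_CUBIC))
E
```

```text
[0.5470482  0.09460815 0.3162527 ] [-3.13985285e+00  2.39773901e-04  1.57067912e+00] 30.4
nest_home [295.  190.2] 0.67 [0.5946 0.0754 0.146 ]
nest_home [234.2 251.2] 0.58 [ 0.5147 -0.0107  0.146 ]
rest_button [233.1 183.2] 0.7 [0.5153 0.0846 0.146 ]
[197.25229644 139.23462543]
[202.46115024 237.14530336]
[327.36640394 139.34293075]
[321.19611134 237.31716909]
```

View pics/w9b.png

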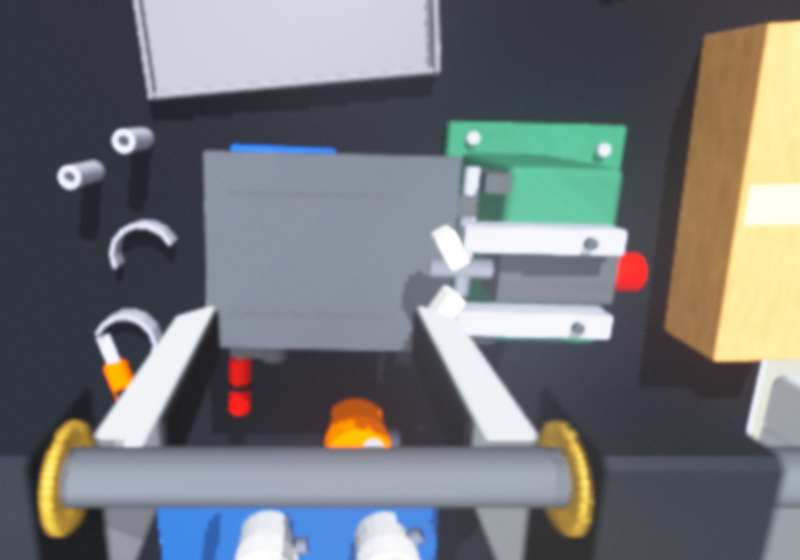

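```bash
python3 - <<'E'
from h import *
m=cams.camera_model("wrist");K=m["intrinsics"];T=np.eye(4);T[:3,:3]=R.from_euler('xyz',[-3.13985,.0002,1.57068]).as_matrix();T[:3,3]=[.54705,.09461,.31625]
M=(K,T@m["T_tool_cam"],m)
c=lambda x,y:(100+x/2,60+y/2)
for n,p,z in [("tl",(205,151),.148),("bl",(216,346),.148),("tr",(462,156),.146),("br?",(408,350),.1465),("tip",(432,268),.165),("rodmid",(475,268),.165),("armtopL",(625,228),.2),("V1 far",(437,230),.197),("V2 near",(437,303),.197),("slot arm1",(470,237),.2),("arm2",(470,322),.2),("arm1 e",(622,240),.2),("arm2 e",(608,325),.2),("red",(632,271),.165)]:
    print(n,np.round(at_z("",c(*p),z,M),4))
E
```

```text
tl [0.4796 0.1446 0.148 ]
bl [0.4807 0.0167 0.148 ]
tr [0.6366 0.1415 0.146 ]
br? [0.6088 0.0133 0.1465]
tip [0.6179 0.0756 0.165 ]
rodmid [0.6441 0.0756 0.165 ]
armtopL [0.7123 0.1077 0.2   ]
V1 far [0.6126 0.1059 0.197 ]
V2 near [0.6149 0.0643 0.197 ]
slot arm1 [0.6298 0.1028 0.2   ]
arm2 [0.6333 0.0541 0.2   ]
arm1 e [0.7116 0.1012 0.2   ]
arm2 e [0.7105 0.0524 0.2   ]
red [0.74   0.0738 0.165 ]
```

Nest_home comes out at about (0.5925, 0.0775) with yaw about -0.02. The plunger tip is seen at crop (432,268). Next I'll look at the mat from above.

>>> {"method": "move_arm", "body": {"increments": [[-0.0435,-0.0027,0.006,0],[-0.0435,-0.0027,0.006,0],[-0.0435,-0.0027,0.006,0],[-0.0435,-0.0027,0.006,0],[-0.0435,-0.0027,0.006,0],[-0.0435,-0.0027,0.006,0],[-0.0435,-0.0027,0.006,0],[-0.0435,-0.0027,0.006,0],[-0.0435,-0.0027,0.006,0],[-0.0435,-0.0027,0.006,0],[0,0,0,0],[0,0,0,0]], "grip": 1}}

```text
time_s: 32.0
ee_pos: [0.5204, -0.3398, 0.2571]
eef_rot: [-3.141, -0.0, 1.571]
force: [-0.1, 0.6, 0.1]
grip_width: 0.094
grip_force: 0.0
```

```bash
python3 - <<'E'
from h import *
M=model("wrist"); i=cams.camera("wrist"); cv2.imwrite("pics/w10.png",i)
o=telemetry.get_obs();print(o["ee_pos"],o["eef_rot"],o["time_s"])
for d in nets.mark_of("wrist","piston1_mid")[:6]: print("mid",np.round(d["centre"],1),round(d["conf"],2),np.round(at_z("wrist",d["centre"],.0305,M),4))
for d in nets.mark_of("wrist","piston1_pin")[:6]: print("pin?",np.round(d["centre"],1),round(d["conf"],2))
for d in nets.search_frame("wrist","piston1_mid")[:6]: print("box",np.round(d["extent"]),round(d["conf"],2))
cv2.imwrite("pics/w10b.png",cv2.resize(i[20:320,80:460],(760,600),interpolation=cv2.INTER_CUBIC))
E
```

```text
[ 0.52065371 -0.33939642  0.25745954] [ 3.1413617e+00 -2.6207279e-05  1.5713161e+00] 32.05
mid [328.1 111.5] 0.92 [ 0.6184 -0.2607  0.0305]
mid [174.4 267.8] 0.89 [ 0.3864 -0.5034  0.0305]Traceback (most recent call last):
  File "<stdin>", line 5, in <module>
ValueError: it knows: assembly_oil, crank_axis, crank_grip, jack_top, knife, mat, nest_home, piston1_mid, piston2_mid, piston3_mid, piston4_mid, rest_button, shell, spare_pin, tray
```

```bash
python3 - <<'E'
from h import *
i=cv2.imread("pics/w10.png")
cv2.imwrite("pics/w10b.png",cv2.resize(i[20:320,80:460],(760,600),interpolation=cv2.INTER_CUBIC))
E
```

```text
(no output)
```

View pics/w10b.png

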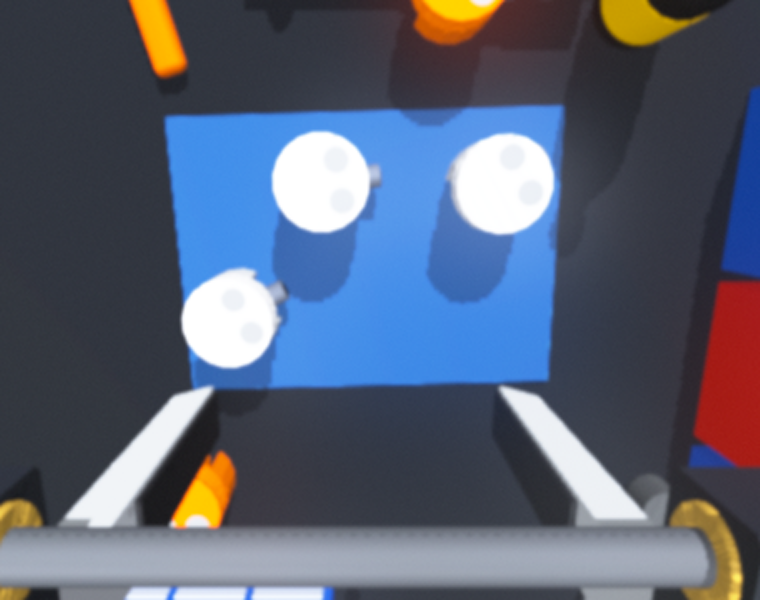

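Mat view: piston A has its crown at crop (321,182) and its pin at (376,176). Piston B is at (504,184), with its pin hidden to the upper right; the crown dots mark the pin side. Piston C is at (229,319) with its pin at (278,291). Only these three are white; the orange ones are not meant.

```bash
python3 - <<'E'
from h import *
m=cams.camera_model("wrist");K=m["intrinsics"];T=np.eye(4);T[:3,:3]=R.from_euler('xyz',[3.14136,0,1.5713]).as_matrix();T[:3,3]=[.52065,-.3394,.25746]
M=(K,T@m["T_tool_cam"],m)
c=lambda p:(80+p[0]/2,20+p[1]/2)
for n,ctr,d1,d2,pin in [("A",(321,182),(336,159),(342,201),(376,176)),("B",(504,184),(512,157),(531,192),None),("C",(229,319),(233,299),(251,332),(278,291))]:
    w=lambda p,z:at_z("",c(p),z,M)[:2]
    C=w(ctr,.058);a=w(d1,.057);b=w(d2,.057);l=b-a
    psi=np.degrees(np.arctan2(l[0],-l[1]))
    print(n,np.round(C,4),"dots psi",np.round(psi,1),"dotmid dir",np.round(np.degrees(np.arctan2(*((a+b)/2-C)[::-1])),1), "pin psi",pin and np.round(np.degrees(np.arctan2(*(w(pin,.022)-C)[::-1])),1), pin and np.round(w(pin,.022),4))
E
```

```text
A [ 0.4984 -0.2602] dots psi 8.1 dotmid dir 5.7 pin psi 7.2 [ 0.5353 -0.2555]
B [ 0.6172 -0.2613] dots psi 32.7 dotmid dir 27.6 pin psi None None
C [ 0.4336 -0.3513] dots psi 25.8 dotmid dir 13.7 pin psi 24.3 [ 0.4631 -0.338 ]
```

>>> {"method": "move_arm", "body": {"increments": [[0.02,-0.0055,0,0.18],[0,0,0,0.18],[0,0,0,0.18],[0,0,0,0.18],[0,0,0,0.18],[0,0,0,0.18],[0,0,0,0.18],[0,0,0,0.18],[0,0,0,0]], "grip": 1}}

```text
time_s: 33.22
ee_pos: [0.5153, -0.3193, 0.2577]
eef_rot: [3.141, -0.0, 0.133]
force: [-1.1, 0.7, 0.4]
grip_width: 0.0941
grip_force: 0.0
```

```bash
cat >> h.py <<'E'
def delta(x,y,z,yaw_deg):
    o=telemetry.get_obs(); r=R.from_euler('xyz',o["eef_rot"]); d=r.inv().apply(np.array([x,y,z])-o["ee_pos"])
    yaw=np.degrees(o["eef_rot"][2]); dy=(yaw_deg-yaw+180)%360-180
    print("t",o["time_s"],"tcp",np.round(o["ee_pos"],4),"yaw",round(yaw,1),"tool delta",np.round(d,4),"roll",round(-np.radians(dy),3),"F",np.round(o["force"],1),"w",round(o["grip_width"],4))
E
python3 -c "
from h import *
delta(.4984,-.2602,.024,7.5)"
```

```text
t 33.225 tcp [ 0.5153 -0.3193  0.2577] yaw 7.6 tool delta [-0.009  -0.0609  0.2336] roll 0.002 F [-1.1  0.7  0.4] w 0.0941
```

>>> {"method": "move_arm", "body": {"increments": [[-0.003,-0.02,0.03,0],[-0.003,-0.02,0.03,0],[-0.003,-0.021,0.03,0],[0,0,0,0],[0,0,0,0]]}}

```text
time_s: 33.85
ee_pos: [0.4989, -0.2614, 0.1688]
eef_rot: [3.14, -0.002, 0.133]
force: [0.1, -0.1, 0.6]
grip_width: 0.0942
grip_force: 0.0
```

```bash
cat >> h.py <<'E'
def crown(z=.058,ref=None):
    """white crown disc in wrist picture: fit circle in plane z"""
    M=model("wrist"); i=cams.camera("wrist"); np.save("last.npy",i)
    g=cv2.cvtColor(i,cv2.COLOR_BGR2HSV); m=((g[...,1]<60)&(g[...,2]>175)).astype(np.uint8)
    n,l,st,c=cv2.connectedComponentsWithStats(m)
    for k in range(1,n):
        if st[k,4]<600: continue
        ct=max(cv2.findContours((l==k).astype(np.uint8),0,2)[0],key=len)[:,0]
        (u,v),r=cv2.minEnclosingCircle(ct); p=at_z("wrist",(u,v),z,M)
        rr=np.linalg.norm(at_z("wrist",(u+r,v),z,M)-p)
        print("blob",np.round((u,v,r),1),"world",np.round(p,4),"r",np.round(rr,4),"fill",round(st[k,4]/(np.pi*r*r),2))
    for d in nets.mark_of("wrist","piston1_mid")[:4]: print("mid",np.round(d["centre"],1),round(d["conf"],2),np.round(at_z("wrist",d["centre"],z-.0275,M),4))
    return i,M
E
python3 -c "
from h import *
i,M=crown()
delta(.4984,-.2602,.024,7.5)
cv2.imwrite('pics/w11.png',i)"
```

```text
blob [272.9  67.7  35.7] world [ 0.6173 -0.2602  0.058 ] r 0.0341 fill 0.91
blob [256.9 181.4  33.8] world [ 0.5046 -0.2598  0.058 ] r 0.0357 fill 0.79
blob [151.  244.   43.2] world [ 0.4174 -0.1516  0.058 ] r 0.0484 fill 0.17
blob [327.6 245.5  33.8] world [ 0.442  -0.3483  0.058 ] r 0.038 fill 0.5
blob [354.5 234.5  31.9] world [ 0.4591 -0.3754  0.058 ] r 0.0355 fill 0.25
blob [249. 302. 147.] world [ 0.3575 -0.27    0.058 ] r 0.1749 fill 0.03
mid [272.5  70.3] 0.75 [ 0.6192 -0.2609  0.0305]
t 33.95 tcp [ 0.4988 -0.2616  0.1686] yaw 7.5 tool delta [-0.0004 -0.0017  0.1446] roll 0.001 F [ 0.3  0.3 -0.1] w 0.094
```

>>> {"method": "move_arm", "body": {"increments": [[0,-0.0015,0.03,0],[0,0,0.03,0],[0,0,0.03,0],[0,0,0.03,0],[0,0,0.02,0],[0,0,0.005,0],[0,0,0,0]]}}

```text
time_s: 34.83
ee_pos: [0.4984, -0.2598, 0.023]
eef_rot: [3.141, -0.001, 0.131]
force: [0.2, -0.5, -0.5]
grip_width: 0.0939
grip_force: 0.0
```

>>> {"method": "move_arm", "body": {"increments": [[0,0,0,0],[0,0,0,0],[0,0,0,0],[0,0,0,0],[0,0,0,0]], "grip": 0, "force": 60}}

```text
time_s: 35.45
ee_pos: [0.4981, -0.2595, 0.0226]
eef_rot: [3.141, -0.0, 0.131]
force: [-0.8, -1.3, 3.4]
grip_width: 0.0614
grip_force: 60.0
```

>>> {"method": "move_arm", "body": {"increments": [[0,0,-0.02,0],[0,0,-0.04,0],[0,0,-0.05,0],[0,0,-0.05,0],[0,0,-0.04,0],[0,0,0,0],[0,0,0,0]]}}

```text
time_s: 36.33
ee_pos: [0.4974, -0.259, 0.2205]
eef_rot: [-3.14, 0.002, 0.131]
force: [0.1, 0.3, -3.8]
grip_width: 0.0613
grip_force: 60.0
```

```bash
python3 -c "
from h import *
delta(.5325,.079,.230,-1.2)"
```

```text
t 36.325 tcp [ 0.4974 -0.259   0.2205] yaw 7.5 tool delta [ 0.0788 -0.3305 -0.0091] roll 0.152 F [ 0.1  0.3 -3.8] w 0.0613
```

>>> {"method": "move_arm", "body": {"increments": [[0,0,-0.005,0.152],[0.0035,-0.0423,-0.001,0],[0.0035,-0.0423,-0.001,0],[0.0035,-0.0423,-0.001,0],[0.0035,-0.0423,-0.001,0],[0.0035,-0.0423,-0.001,0],[0.0035,-0.0423,0,0],[0.0035,-0.0423,0,0],[0.0035,-0.0423,0,0],[0,0,0,0],[0,0,0,0],[0,0,0,0]]}}

```text
time_s: 37.83
ee_pos: [0.533, 0.0775, 0.2316]
eef_rot: [3.141, 0.001, -0.022]
force: [-0.4, 0.3, -2.2]
grip_width: 0.0613
grip_force: 60.0
```

```bash
python3 -c "
from h import *
delta(.5325,.079,.172,-1.2)
i=cams.camera('wrist');M=model('wrist')
print([ (d['conf'],np.round(d['centre']),np.round(at_z('wrist',d['centre'],.146,M),4)) for d in nets.mark_of('wrist','nest_home')])
cv2.imwrite('pics/w12.png',cv2.resize(i,(800,600),interpolation=cv2.INTER_CUBIC))"
```

```text
t 37.825 tcp [0.533  0.0775 0.2316] yaw -1.3 tool delta [-0.0004 -0.0015  0.0596] roll -0.001 F [-0.4  0.3 -2.2] w 0.0613
[(0.89, array([260., 135.]), array([0.5884, 0.0743, 0.146 ]))]
```

View pics/w12.png

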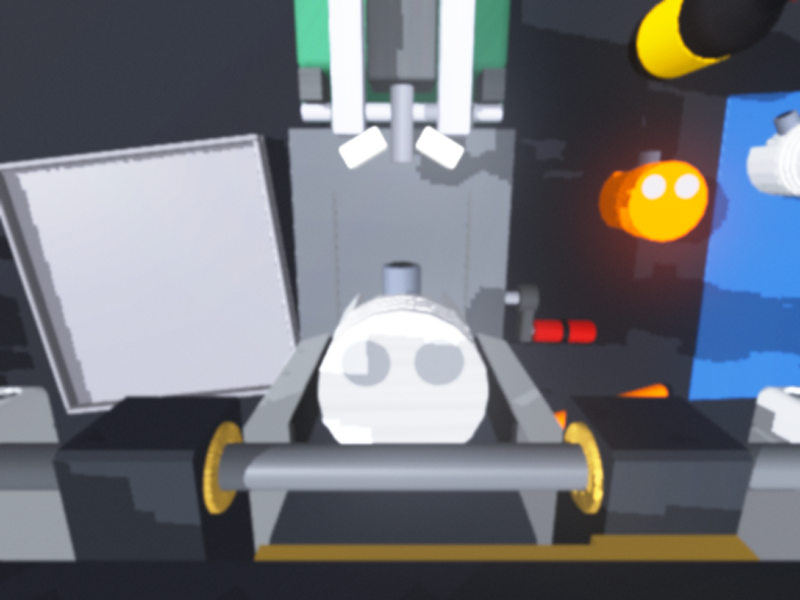

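The picture shows the piston's pin at (402,272) in line with the plunger rod, whose tip is at (402,160). I'll lower it ahead of the nest and then push it home.

>>> {"method": "move_arm", "body": {"increments": [[0,0,0.02,0],[0,0,0.02,0],[0,0,0.02,0],[0.01,0,0,0],[0.015,0,0,0],[0.012,0,0,0],[0,0,0,0],[0,0,0,0]]}}

```text
time_s: 38.92
ee_pos: [0.5699, 0.0776, 0.1723]
eef_rot: [-3.142, 0.0, -0.021]
force: [-0.3, -0.4, -2.7]
grip_width: 0.0611
grip_force: 60.0
```

>>> {"method": "move_arm", "body": {"increments": [[0,0,0.002,0],[0,0,0.0015,0],[0,0,0,0],[0,0,0,0]]}}

```text
time_s: 39.42
ee_pos: [0.5701, 0.0776, 0.1688]
eef_rot: [3.142, -0.0, -0.021]
force: [0.6, -1.6, -1.5]
grip_width: 0.0611
grip_force: 60.0
```

>>> {"method": "move_arm", "body": {"increments": [[0,0,0.0007,0],[0,0,0,0],[0,0,0,0]]}}

```text
time_s: 39.8
ee_pos: [0.5701, 0.0776, 0.168]
eef_rot: [3.142, 0.0, -0.021]
force: [-0.4, -1.0, -2.5]
grip_width: 0.0615
grip_force: 60.0
```

Not touching yet; down a little more, then push.

>>> {"method": "move_arm", "body": {"increments": [[0,0,0.0008,0],[0,0,0,0],[0,0,0,0]]}}

```text
time_s: 40.17
ee_pos: [0.5701, 0.0776, 0.1673]
eef_rot: [3.142, -0.0, -0.021]
force: [-0.3, 0.1, -2.8]
grip_width: 0.0612
grip_force: 60.0
```

>>> {"method": "move_arm", "body": {"increments": [[0,0,0.0005,0],[0,0,0,0],[0,0,0,0]]}}

```text
time_s: 40.55
ee_pos: [0.5701, 0.0776, 0.1668]
eef_rot: [3.142, -0.0, -0.021]
force: [-0.3, 0.1, -2.6]
grip_width: 0.0616
grip_force: 60.0
```

>>> {"method": "move_arm", "body": {"increments": [[0.005,0,0,0],[0.005,0,0,0],[0.004,0,0,0],[0.004,0,0,0],[0,0,0,0]]}}

```text
time_s: 41.18
ee_pos: [0.587, 0.0773, 0.1667]
eef_rot: [3.141, 0.004, -0.021]
force: [-13.8, -0.1, 4.0]
grip_width: 0.0612
grip_force: 60.0
```

>>> {"method": "move_arm", "body": {"increments": [[0.003,0,0,0],[0.002,0,0,0],[0.0015,0,0,0],[0,0,0,0],[0,0,0,0]]}}

```text
time_s: 41.8
ee_pos: [0.5912, 0.0772, 0.1666]
eef_rot: [3.141, 0.01, -0.021]
force: [-34.8, -1.2, 13.2]
grip_width: 0.0614
grip_force: 60.0
```

>>> {"method": "move_arm", "body": {"increments": [[0.001,0,0,0],[0,0,0,0],[0,0,0,0],[0,0,0,0],[0,0,0,0],[0,0,0,0],[0,0,0,0],[0,0,0,0]]}}

```text
time_s: 42.8
ee_pos: [0.5912, 0.0772, 0.1665]
eef_rot: [3.141, 0.012, -0.02]
force: [-44.1, -3.0, 17.4]
grip_width: 0.0614
grip_force: 60.0
```

>>> {"method": "move_arm", "body": {"increments": [[-0.0005,0,-0.0005,0],[0,0,0,0],[0,0,0,0],[0,0,0,0],[0,0,0,0],[0,0,0,0],[0,0,0,0],[0,0,0,0],[0,0,0,0],[0,0,0,0],[0,0,0,0],[0,0,0,0],[0,0,0,0],[0,0,0,0],[0,0,0,0],[0,0,0,0]]}}

```text
time_s: 44.8
ee_pos: [0.5912, 0.0772, 0.1666]
eef_rot: [3.141, 0.012, -0.02]
force: [-37.4, -2.1, 10.6]
grip_width: 0.0612
grip_force: 60.0
```

>>> {"method": "move_arm", "body": {"increments": [[0,0,0,0],[0,0,0,0],[0,0,0,0],[0,0,0,0],[0,0,0,0],[0,0,0,0],[0,0,0,0],[0,0,0,0],[0,0,0,0],[0,0,0,0],[0,0,0,0],[0,0,0,0]]}}

```text
time_s: 46.3
ee_pos: [0.5912, 0.0772, 0.1667]
eef_rot: [3.141, 0.011, -0.02]
force: [-38.2, -1.8, 11.8]
grip_width: 0.0617
grip_force: 60.0
```

>>> {"method": "move_arm", "body": {"increments": [[-0.005,0,0,0],[-0.005,0,0,0],[-0.01,0,0,0],[-0.015,0,0,0],[-0.02,0,-0.002,0],[0,0,-0.03,0],[0,0,-0.035,0],[0,0,0,0],[0,0,0,0]]}}

```text
time_s: 47.42
ee_pos: [0.5396, 0.0782, 0.2329]
eef_rot: [3.141, 0.001, -0.021]
force: [0.2, -0.2, -2.8]
grip_width: 0.0614
grip_force: 60.0
```

```bash
python3 -c "
from h import *
delta(.5325,.079,.23,-1.2)
i=cams.camera('wrist')
a=cv2.imread('pics/w12.png')
b=cv2.resize(i,(800,600),interpolation=cv2.INTER_CUBIC)
cv2.imwrite('pics/w13f.png',i)
cv2.imwrite('pics/w13.png',np.hstack([a[60:460,220:600],b[60:460,220:600]]))"
```

```text
t 47.425 tcp [0.5396 0.0782 0.2329] yaw -1.2 tool delta [-0.0071 -0.0006  0.0029] roll -0.0 F [ 0.2 -0.2 -2.8] w 0.0614
```

View pics/w13.png

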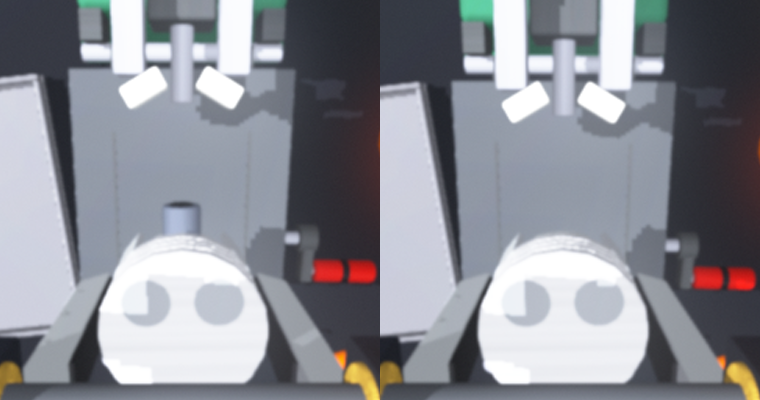

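The pin is gone in the right half of the picture, so it is fully in, and the crank has not moved. That was my last picture, so I check by numbers from here. Placing this piston in the tray.

>>> {"method": "move_arm", "body": {"increments": [[0,0,0,-0.108],[0.0115,-0.0376,0,0],[0.0115,-0.0376,0,0],[0.0115,-0.0376,0,0],[0.0115,-0.0376,0,0],[0.0115,-0.0376,0,0],[0.0115,-0.0376,0,0],[0,0,0.03,0],[0,0,0.04,0],[0,0,0.04,0],[0,0,0.04,0],[0,0,0.03,0],[0,0,0.015,0],[0,0,0.008,0],[0,0,0,0],[0,0,0,0]]}}

```text
time_s: 49.48
ee_pos: [0.5898, 0.3092, 0.0324]
eef_rot: [-3.141, -0.002, 0.087]
force: [0.1, -0.2, -1.7]
grip_width: 0.0611
grip_force: 60.0
```

```bash
python3 -c "
from h import *
delta(.589,.309,.0255,5)"
```

```text
t 49.475 tcp [0.5898 0.3092 0.0324] yaw 5.0 tool delta [-0.0008  0.0001  0.0069] roll -0.0 F [ 0.1 -0.2 -1.7] w 0.0611
```

>>> {"method": "move_arm", "body": {"increments": [[0,0,0.004,0],[0,0,0.0022,0],[0,0,0,0],[0,0,0,0]]}}

```text
time_s: 49.98
ee_pos: [0.5894, 0.309, 0.0251]
eef_rot: [-3.142, -0.0, 0.087]
force: [0.1, -0.2, -1.4]
grip_width: 0.0609
grip_force: 60.0
```

>>> {"method": "move_arm", "body": {"increments": [[0,0,0,0],[0,0,0,0],[0,0,0,0],[0,0,-0.02,0],[0,0,-0.05,0],[0,0,-0.05,0],[0,0,-0.05,0],[0,0,-0.05,0],[0,0,0,0]], "grip": 0.8}}

```text
time_s: 51.1
ee_pos: [0.5902, 0.3095, 0.2514]
eef_rot: [-3.139, -0.008, 0.087]
force: [-0.4, 0.3, -0.7]
grip_width: 0.0754
grip_force: 0.0
```

```bash
python3 -c "
from h import *
crown(.060)
delta(.5,-.30,.26,5)"
```

```text
blob [464.3 147.2  82.7] world [0.6482 0.0441 0.06  ] r 0.1076 fill 0.35
blob [258.  236.6 131.1] world [0.4985 0.3017 0.06  ] r 0.1861 fill 0.44
blob [ 14.5 253.   32.4] world [0.4416 0.6513 0.06  ] r 0.0472 fill 0.52
blob [500.  264.5  20.7] world [ 0.4863 -0.053   0.06  ] r 0.03 fill 0.64
blob [266.  303.5 136. ] world [0.3905 0.28   0.06  ] r 0.2061 fill 0.12
blob [  9.  335.5  23.3] world [0.2962 0.6779 0.06  ] r 0.0369 fill 0.37
t 51.2 tcp [0.5892 0.309  0.2459] yaw 5.0 tool delta [-0.1416  0.5989 -0.0145] roll -0.0 F [-0.4  0.1 -0.9] w 0.0754
```

>>> {"method": "move_arm", "body": {"increments": [[-0.0101,0.0428,-0.001,0],[-0.0101,0.0428,-0.001,0],[-0.0101,0.0428,-0.001,0],[-0.0101,0.0428,-0.001,0],[-0.0101,0.0428,-0.001,0],[-0.0101,0.0428,-0.001,0],[-0.0101,0.0428,-0.001,0],[-0.0101,0.0428,-0.001,0],[-0.0101,0.0428,-0.001,0],[-0.0101,0.0428,-0.001,0],[-0.0101,0.0428,-0.001,0],[-0.0101,0.0428,-0.001,0],[-0.0101,0.0428,-0.001,0],[-0.0101,0.0428,-0.001,0],[0,0,0,0],[0,0,0,0]], "grip": 1}}

```text
time_s: 53.2
ee_pos: [0.5002, -0.2996, 0.2582]
eef_rot: [-3.14, 0.001, 0.087]
force: [-1.0, -0.3, -0.0]
grip_width: 0.094
grip_force: 0.0
```

```bash
python3 -c "
from h import *
i,M=crown()
cv2.imwrite('pics/w14.png',i)
delta(.6172,-.2613,.16,29)
cams.camera('top')
for n in ['piston1_mid','tray']:
  for d in nets.mark_of('top',n)[:5]: print(n,'top',np.round(d['centre'],1),round(d['conf'],2),np.round(at_z('top',d['centre'],.0305,model('top')),4))"
```

```text
blob [227.7  69.1  27.9] world [ 0.6255 -0.2505  0.058 ] r 0.0349 fill 0.9
blob [454.5 213.5  32.4] world [ 0.4625 -0.5841  0.058 ] r 0.0462 fill 0.55
blob [290.  215.   26.4] world [ 0.4397 -0.3509  0.058 ] r 0.0377 fill 0.79
blob [498.5 234.   32.5] world [ 0.4372 -0.6561  0.058 ] r 0.0471 fill 0.48
blob [148.  247.5  49.2] world [ 0.3706 -0.1479  0.058 ] r 0.0727 fill 0.19
blob [367. 248.  51.] world [ 0.3983 -0.47    0.058 ] r 0.0751 fill 0.19
blob [444.3 242.6  25.5] world [ 0.4169 -0.5812  0.058 ] r 0.0373 fill 0.45
blob [273.  304.  164.1] world [ 0.2907 -0.3417  0.058 ] r 0.2562 fill 0.06
blob [126.5 333.7  22.9] world [ 0.2142 -0.1113  0.058 ] r 0.0371 fill 0.4
mid [375.9 248.7] 0.9 [ 0.3856 -0.4971  0.0305]
mid [230.   73.2] 0.79 [ 0.6244 -0.2508  0.0305]
t 53.3 tcp [ 0.5005 -0.2992  0.2588] yaw 5.0 tool delta [ 0.1196 -0.0275  0.0987] roll -0.418 F [ 0.5 -0.1  0. ] w 0.0941
piston1_mid top [314.4 162.5] 0.9 [ 0.6253 -0.249   0.0305]
piston1_mid top [405.6 242.3] 0.55 [ 0.3827 -0.5145  0.0305]
tray top [133.3 198.2] 0.7 [0.5227 0.3007 0.0305]
tray top [249.2 207.9] 0.51 [ 0.4897 -0.0501  0.0305]
```

Piston B was knocked about 13 mm aside. I'll measure its orientation from the crown dots numerically, checking the method against the earlier picture.

```bash
cat >> h.py <<'E'
def rect(i,M,c,z=.058,half=.05,s=.0005):
    n=int(half/s); w=np.array([[c[0]+half,c[1]+half],[c[0]+half,c[1]-half],[c[0]-half,c[1]-half],[c[0]-half,c[1]+half]])
    src=np.float32([proj("",(*p,z),M) for p in w]); dst=np.float32([[0,0],[2*n,0],[2*n,2*n],[0,2*n]])
    return cv2.warpPerspective(i,cv2.getPerspectiveTransform(src,dst),(2*n,2*n),flags=cv2.INTER_CUBIC)
def psi(i,M,c,z=.058):
    g=cv2.cvtColor(rect(i,M,c,z),cv2.COLOR_BGR2GRAY).astype(np.float32); g=cv2.GaussianBlur(g,(0,0),2)
    s=.0005;n=100
    def res(cx,cy,th):
        d=[]
        for a in (1,-1):
            p=np.array([cx,cy])+np.array([np.cos(th),np.sin(th)])*dx+a*dy*np.array([-np.sin(th),np.cos(th)]); d.append(p)
        return d
    # world (x,y)-> rect px: col=n-(y-cy)/s,row=n-(x-cx)/s
    yy,xx=np.mgrid[0:2*n,0:2*n]; wx=(n-yy)*s; wy=(n-xx)*s
    best=None
    for dx in (.008,.010,.012):
      for dy in (.011,.013,.015):
        for th in np.radians(np.arange(0,360,3)):
          for ox in (-.003,0,.003):
            for oy in (-.003,0,.003):
              v=0;d=res(ox,oy,th)
              col=[n-p[1]/s for p in d];row=[n-p[0]/s for p in d]
              dot=[g[int(round(r)),int(round(cc))] for r,cc in zip(row,col)]
              m=np.array([ox,oy])+np.array([np.cos(th),np.sin(th)])*dx
              opp=[(ox-(p[0]-ox),oy-(p[1]-oy)) for p in d]
              mids=[g[int(round(n-q[0]/s)),int(round(n-q[1]/s))] for q in opp+[tuple(m),(ox,oy)]]
              sc=np.mean(mids)-max(dot)
              if best is None or sc>best[0]: best=(sc,round(np.degrees(th)),dx,dy,ox,oy)
    return best
E
python3 - <<'E'
from h import *
m=cams.camera_model("wrist");K=m["intrinsics"];T=np.eye(4);T[:3,:3]=R.from_euler('xyz',[3.14136,0,1.5713]).as_matrix();T[:3,3]=[.52065,-.3394,.25746]
M0=(K,T@m["T_tool_cam"],m); i0=cv2.imread("pics/w10.png")
for n,c in [("A",(.4984,-.2602)),("B",(.6172,-.2613)),("C",(.4336,-.3513))]: print(n,psi(i0,M0,c))
T[:3,:3]=R.from_euler('xyz',telemetry.get_obs()["eef_rot"]).as_matrix();T[:3,3]=telemetry.get_obs()["ee_pos"]
M1=(K,T@m["T_tool_cam"],m); i1=cv2.imread("pics/w14.png")
print("B now",psi(i1,M1,(.6235,-.2505)),"C now",psi(i1,M1,(.4345,-.3510)))
E
```

```text
A (np.float32(11.415268), 6, 0.012, 0.013, 0, 0)
B (np.float32(13.961136), 33, 0.012, 0.011, 0.003, 0)
C (np.float32(13.565201), 30, 0.01, 0.015, 0, -0.003)
B now (np.float32(3.6604767), 36, 0.01, 0.011, 0.003, 0) C now (np.float32(5.7110443), 30, 0.008, 0.015, 0.003, 0)
```

>>> {"method": "move_arm", "body": {"increments": [[0.0317,-0.0095,0.02,0],[0.0317,-0.0095,0.025,0],[0.0317,-0.0095,0.025,0],[0.0317,-0.0095,0.024,0],[0,0,0,-0.169],[0,0,0,-0.169],[0,0,0,-0.169],[0,0,0,0],[0,0,0,0]]}}

```text
time_s: 54.58
ee_pos: [0.6235, -0.2511, 0.1651]
eef_rot: [3.142, -0.0, 0.59]
force: [-0.5, 0.3, 0.0]
grip_width: 0.094
grip_force: 0.0
```

```bash
python3 - <<'E'
from h import *
i,M=crown(); cv2.imwrite("pics/w15.png",i)
for c in [(.6235,-.2505),(.6255,-.2505),(.6215,-.2505)]: print(psi(i,M,c))
delta(.6235,-.2505,.0235,34)
g=cv2.cvtColor(rect(i,M,(.6235,-.2505)),cv2.COLOR_BGR2GRAY)
for r in range(0,200,10): print(" ".join(f"{g[r,c]:3d}" for c in range(0,200,10)))
E
```

```text
blob [507.   56.   29.3] world [ 0.8587 -0.3736  0.058 ] r 0.0273 fill 0.36
blob [258.  179.1  34.6] world [ 0.6313 -0.2461  0.058 ] r 0.036 fill 0.79
blob [147.5 248.   50.6] world [ 0.4975 -0.1878  0.058 ] r 0.0563 fill 0.18
blob [368. 248.  51.] world [ 0.6342 -0.3914  0.058 ] r 0.0567 fill 0.21
blob [263.  303.5 174.1] world [ 0.51   -0.3346  0.058 ] r 0.2048 fill 0.1
mid [256.3 179.3] 0.83 [ 0.6248 -0.2481  0.0305]
(np.float32(3.9976807), 33, 0.012, 0.015, 0.003, 0)
(np.float32(3.9992218), 36, 0.01, 0.013, 0.003, 0)
(np.float32(3.9841309), 27, 0.01, 0.015, 0.003, 0)
t 54.675 tcp [ 0.6234 -0.2512  0.1651] yaw 33.9 tool delta [ 0.0005 -0.0006  0.1416] roll -0.002 F [-0.3 -0.2  0.5] w 0.0938
 60  60  85  92  92  99 104 110 111 115 128 151 153 149 133 123 120 119 119 151
 71  82 153 154 155 149 147 140 148 161 163 163 163 163 161 159 156 153 154 154
 72  83 154 157 159 155 172 169 143 141 137 158 166 166 163 162 160 159 157 156
 73  82 156 157 160 166 211 195 166 196 207 158 167 168 167 166 164 161 160 158
 73  81 157 160 161 163 230 253 255 255 255 255 255 159 139 146 156 155 160 1
[... 502 characters left out ...]
 255 255 255 255 255 255 255 255 255 255 255 207 141 141 136
 57  60 154 158 218 255 255 255 255 255 255 255 255 255 255 255 149 141 139 135
 56  58 121 157 157 255 255 255 255 255 255 255 255 255 255 241 143 140 137 134
 55  57 115 135 158 174 255 255 255 255 255 255 255 255 254 143 141 138 136 133
 53  56 114 117 155 159 163 255 255 255 255 255 255 229 170 170 167 165 161 156
 52  57 110 116 153 159 159 160 165 193 205 186 169 167 167 165 166 164 162 162
 52  53 110 115 154 156 157 158 160 161 162 164 165 164 165 164 164 162 160 160
 51  52 108 121 153 155 155 156 157 159 161 162 162 162 162 161 161 160 159 157
 50  51 107 146 152 153 154 155 156 157 159 160 159 159 159 160 158 157 156 156
```

```bash
cat >> h.py <<'E'
def dots(i,M,c,z=.058,lo=248,hi=253,show=True):
    """crown centre and pin direction from the two faint dots on the crown"""
    g=cv2.cvtColor(rect(i,M,c,z),cv2.COLOR_BGR2GRAY)
    mk=cv2.morphologyEx((g>235).astype(np.uint8),cv2.MORPH_OPEN,cv2.getStructuringElement(2,(41,41)))
    ct=max(cv2.findContours(mk,0,2)[0],key=cv2.contourArea); (u,v),r=cv2.minEnclosingCircle(ct)
    w=lambda u,v:np.array([c[0]+(100-v)*.0005,c[1]+(100-u)*.0005])
    C=w(u,v); inner=np.zeros_like(g); cv2.circle(inner,(int(u),int(v)),int(r*.85),1,-1)
    d=(cv2.medianBlur(g,5)<=hi)&(inner>0); d=cv2.morphologyEx(d.astype(np.uint8),cv2.MORPH_OPEN,np.ones((5,5)))
    n,l,st,ce=cv2.connectedComponentsWithStats(d); k=sorted(range(1,n),key=lambda k:-st[k,4])[:3]
    print("centre",np.round(C,4),"r",r*.0005,"dots",[(np.round(w(*ce[j])-C,4).tolist(),int(st[j,4])) for j in k])
    if len(k)>1:
        a,b=w(*ce[k[0]]),w(*ce[k[1]]); l=b-a; t=np.degrees(np.arctan2(l[0],-l[1])); m=np.degrees(np.arctan2(*((a+b)/2-C)[::-1]))
        if abs((t-m+180)%360-180)>90: t+=180
        print("psi",round(t,1),"mid dir",round(m,1),"spacing",round(np.linalg.norm(l),4))
E
python3 - <<'E'
from h import *
i=cv2.imread("pics/w15.png");M=model("wrist")
dots(i,M,(.6235,-.2505))
E
```

```text
centre [ 0.626  -0.2482] r 0.032715679168701176 dots [([0.0153, -0.0086], 811), ([0.0047, 0.015], 799)]
psi 24.1 mid dir 17.8 spacing 0.0258
```

>>> {"method": "move_arm", "body": {"increments": [[0,0,0,0.173],[0.0025,-0.0016,0.03,0],[0,0,0.03,0],[0,0,0.03,0],[0,0,0.03,0],[0,0,0.016,0],[0,0,0.006,0],[0,0,0,0]]}}

```text
time_s: 55.68
ee_pos: [0.6253, -0.249, 0.0237]
eef_rot: [3.141, -0.001, 0.42]
force: [-0.5, 0.7, 1.1]
grip_width: 0.0938
grip_force: 0.0
```

>>> {"method": "move_arm", "body": {"increments": [[0,0,0,0],[0,0,0,0],[0,0,0,0],[0,0,0,0],[0,0,0,0]], "grip": 0, "force": 60}}

```text
time_s: 56.3
ee_pos: [0.6252, -0.2491, 0.0233]
eef_rot: [3.141, -0.0, 0.421]
force: [-0.8, -1.3, 2.3]
grip_width: 0.0611
grip_force: 60.0
```

>>> {"method": "move_arm", "body": {"increments": [[0,0,-0.02,0],[0,0,-0.04,0],[0,0,-0.05,0],[0,0,-0.05,0],[0,0,-0.048,0],[0,0,0,0],[0,0,0,0]]}}

```text
time_s: 57.18
ee_pos: [0.6246, -0.2486, 0.2303]
eef_rot: [-3.14, 0.001, 0.421]
force: [-0.4, -0.4, -2.7]
grip_width: 0.061
grip_force: 60.0
```

```bash
python3 -c "
from h import *
delta(.533,.0778,.2316,-1.2)"
```

```text
t 57.175 tcp [ 0.6246 -0.2486  0.2303] yaw 24.1 tool delta [ 0.0498 -0.3353 -0.001 ] roll 0.442 F [-0.4 -0.4 -2.7] w 0.061
```

>>> {"method": "move_arm", "body": {"increments": [[0,0,0,0.147],[0,0,0,0.147],[0,0,0,0.148],[-0.0123,-0.0405,0,0],[-0.0123,-0.0405,0,0],[-0.0123,-0.0405,0,0],[-0.0123,-0.0405,0,0],[-0.0123,-0.0405,0,0],[-0.0123,-0.0405,0,0],[-0.0123,-0.0405,0,0],[-0.0123,-0.0405,0,0],[0,0,0,0],[0,0,0,0],[0,0,0,0]]}}

```text
time_s: 58.92
ee_pos: [0.5336, 0.0762, 0.2304]
eef_rot: [3.141, 0.001, -0.022]
force: [0.1, 0.4, -2.4]
grip_width: 0.0612
grip_force: 60.0
```

```bash
cat >> h.py <<'E'
def pincheck(i):
    """gray means per column in the rows just ahead of a held crown: the pin shows at columns ~246-269"""
    g=cv2.cvtColor(i,cv2.COLOR_BGR2GRAY)
    for r in range(164,194,4): print(r," ".join(f"{int(g[r:r+2,c:c+4].mean()):3d}" for c in range(232,284,4)))
E
python3 - <<'E'
from h import *
delta(.533,.0778,.2316,-1.2)
i=cams.camera("wrist"); cv2.imwrite("pics/w16.png",i)
a=cv2.resize(cv2.imread("pics/w12.png"),(512,384),interpolation=cv2.INTER_AREA)
pincheck(a); print(); pincheck(i)
h=cv2.cvtColor(i,cv2.COLOR_BGR2HSV)
for im in (a,i,cv2.imread("pics/w13f.png")):
    h=cv2.cvtColor(im,cv2.COLOR_BGR2HSV); m=(((h[...,0]<5)|(h[...,0]>175))&(h[...,1]>170)&(h[...,2]>70)).astype(np.uint8)
    n,l,st,ce=cv2.connectedComponentsWithStats(m); print([(np.round(ce[k]).tolist(),int(st[k,4])) for k in range(1,n) if st[k,4]>60])
E
```

```text
t 58.925 tcp [0.5336 0.0762 0.2304] yaw -1.3 tool delta [-0.0006 -0.0016 -0.0012] roll -0.001 F [ 0.1  0.4 -2.4] w 0.0612
164 153 154 154 154 154 153 153 154 155 155 155 156 156
168 153 154 153 139 100  74  70  82 116 149 156 157 157
172 153 154 154 156 174 176 166 150 127 140 156 157 157
176 153 153 153 158 185 189 181 160 130 141 158 158 157
180 153 154 154 159 185 190 182 161 132 143 159 159 159
184 153 154 155 160 186 191 183 159 131 144 160 160 160
188 153 156 173 183 200 209 208 189 162 158 162 161 158
192 177 222 242 240 240 237 233 226 216 211 192 173 160

164 142 143 144 144 144 143 143 143 144 145 147 146 146
168 143 144 144 135  98  68  64  67  95 129 146 147 147
172 143 143 144 143 166 173 166 150 128 123 147 147 147
176 143 143 144 144 169 179 174 156 129 123 148 148 147
180 143 143 144 145 169 179 175 156 130 124 149 149 149
184 143 143 145 146 170 179 175 157 130 129 150 149 149
188 143 147 170 182 198 207 212 188 163 149 152 150 148
192 175 215 232 237 233 233 233 228 227 222 221 180 152
[([351.0, 212.0], 247), ([372.0, 212.0], 244)]
[([350.0, 212.0], 247), ([371.0, 213.0], 239)]
[([503.0, 4.0], 157), ([351.0, 216.0], 236), ([372.0, 217.0], 230)]
```

The pin is aligned with the plunger as before, and the crank grip sits at the same pixels. Same sequence again.

>>> {"method": "move_arm", "body": {"increments": [[0,-0.0012,0.02,0],[0,0,0.02,0],[0,0,0.019,0],[0.01,0,0,0],[0.015,0,0,0],[0.0115,0,0,0],[0,0,0.002,0],[0,0,0.002,0],[0,0,0,0],[0,0,0,0]]}}

```text
time_s: 60.22
ee_pos: [0.5699, 0.0776, 0.1682]
eef_rot: [-3.142, -0.0, -0.021]
force: [-0.6, 0.7, -2.8]
grip_width: 0.0612
grip_force: 60.0
```

>>> {"method": "move_arm", "body": {"increments": [[0.005,0,0,0],[0.005,0,0,0],[0.004,0,0,0],[0.004,0,0,0],[0.003,0,0,0],[0.0015,0,0,0],[0,0,0,0],[0,0,0,0]]}}

```text
time_s: 61.22
ee_pos: [0.591, 0.0771, 0.1681]
eef_rot: [3.141, 0.005, -0.021]
force: [-17.6, -1.9, 5.5]
grip_width: 0.0613
grip_force: 60.0
```

>>> {"method": "move_arm", "body": {"increments": [[0.001,0,0,0],[0.0008,0,0,0],[0,0,0,0],[0,0,0,0],[0,0,0,0],[0,0,0,0],[0,0,0,0],[0,0,0,0]]}}

```text
time_s: 62.22
ee_pos: [0.5911, 0.0771, 0.168]
eef_rot: [3.141, 0.009, -0.021]
force: [-32.8, -2.6, 12.9]
grip_width: 0.0613
grip_force: 60.0
```

>>> {"method": "move_arm", "body": {"increments": [[0,0,0,0],[0,0,0,0],[0,0,0,0],[0,0,0,0],[0,0,0,0],[0,0,0,0],[0,0,0,0],[0,0,0,0],[0,0,0,0],[0,0,0,0],[0,0,0,0],[0,0,0,0],[0,0,0,0],[0,0,0,0],[0,0,0,0],[0,0,0,0],[0,0,0,0],[0,0,0,0],[0,0,0,0],[0,0,0,0]]}}

```text
time_s: 64.72
ee_pos: [0.5911, 0.0771, 0.168]
eef_rot: [3.141, 0.009, -0.021]
force: [-32.5, -1.6, 13.1]
grip_width: 0.0615
grip_force: 60.0
```

>>> {"method": "move_arm", "body": {"increments": [[0,0,0,0],[0,0,0,0],[0,0,0,0],[0,0,0,0],[0,0,0,0],[0,0,0,0],[0,0,0,0],[0,0,0,0]]}}

```text
time_s: 65.72
ee_pos: [0.5911, 0.0771, 0.168]
eef_rot: [3.141, 0.009, -0.021]
force: [-33.1, -2.6, 12.2]
grip_width: 0.0613
grip_force: 60.0
```

>>> {"method": "move_arm", "body": {"increments": [[-0.005,0,0,0],[-0.005,0,0,0],[-0.01,0,0,0],[-0.015,0,0,0],[-0.02,0,-0.002,0],[0,0,-0.03,0],[0,0,-0.033,0],[0,0,0,0],[0,0,0,0]]}}

```text
time_s: 66.85
ee_pos: [0.5388, 0.0782, 0.2317]
eef_rot: [3.141, 0.002, -0.021]
force: [-0.2, -0.3, -3.3]
grip_width: 0.0614
grip_force: 60.0
```

```bash
python3 - <<'E'
from h import *
delta(.5173,.303,.2316,5)
i=cams.camera("wrist"); cv2.imwrite("pics/w17.png",i)
pincheck(cv2.imread("pics/w13f.png")); print(); pincheck(i)
E
```

```text
t 66.85 tcp [0.5388 0.0782 0.2317] yaw -1.2 tool delta [-2.630e-02 -2.243e-01  1.000e-04] roll -0.108 F [-0.2 -0.3 -3.3] w 0.0614
164 151 150 151 151 152 152 152 153 153 152 153 152 153
168 151 151 152 152 152 152 152 153 153 153 153 154 154
172 151 151 151 152 152 153 153 153 154 153 153 154 154
176 150 151 151 151 152 152 153 154 154 154 154 155 155
180 150 151 151 152 152 153 154 154 155 155 155 156 155
184 150 151 151 152 153 155 157 157 156 155 156 156 156
188 150 153 171 184 190 203 204 191 171 162 158 157 154
192 173 219 240 238 237 233 231 234 229 219 208 170 157

164 143 143 144 144 144 144 145 145 145 145 145 145 146
168 143 144 144 144 145 145 145 145 145 146 145 146 147
172 143 144 144 144 145 145 145 146 145 146 147 147 147
176 143 143 144 144 145 145 146 147 147 147 147 148 148
180 143 143 144 144 145 146 146 148 148 147 148 149 148
184 143 144 145 145 147 149 150 150 150 149 149 150 150
188 143 147 169 185 197 202 210 194 177 158 152 150 149
192 175 215 232 237 234 234 228 221 200 189 194 173 152
```

>>> {"method": "move_arm", "body": {"increments": [[0,0,0,-0.108],[-0.0003,-0.0376,0,0],[-0.0003,-0.0376,0,0],[-0.0003,-0.0376,0,0],[-0.0003,-0.0376,0,0],[-0.0003,-0.0376,0,0],[-0.0003,-0.0376,0,0],[0,0,0.03,0],[0,0,0.04,0],[0,0,0.04,0],[0,0,0.04,0],[0,0,0.03,0],[0,0,0.015,0],[0,0,0.007,0],[0,0,0.002,0],[0,0,0,0],[0,0,0,0]]}}

```text
time_s: 69.03
ee_pos: [0.5183, 0.303, 0.0298]
eef_rot: [-3.141, -0.001, 0.087]
force: [0.2, 0.9, -2.9]
grip_width: 0.0611
grip_force: 60.0
```

>>> {"method": "move_arm", "body": {"increments": [[0,0,0.001,0],[0,0,0,0],[0,0,0,0]]}}

```text
time_s: 69.4
ee_pos: [0.518, 0.3028, 0.0281]
eef_rot: [-3.142, -0.0, 0.087]
force: [-0.5, 0.2, -3.4]
grip_width: 0.0614
grip_force: 60.0
```

>>> {"method": "move_arm", "body": {"increments": [[0,0,0.0022,0],[0,0,0,0],[0,0,0,0]]}}

```text
time_s: 69.78
ee_pos: [0.518, 0.3028, 0.0258]
eef_rot: [3.142, 0.0, 0.087]
force: [0.8, -0.2, -2.4]
grip_width: 0.0614
grip_force: 60.0
```

>>> {"method": "move_arm", "body": {"increments": [[0,0,0,0],[0,0,0,0],[0,0,0,0],[0,0,-0.02,0],[0,0,-0.05,0],[0,0,-0.05,0],[0,0,-0.05,0],[0,0,-0.05,0],[0,0,0,0],[0,0,0,0]], "grip": 0.8}}

```text
time_s: 71.03
ee_pos: [0.5177, 0.3027, 0.246]
eef_rot: [-3.142, 0.0, 0.087]
force: [1.2, -0.7, 0.0]
grip_width: 0.0754
grip_force: 0.0
```

```bash
python3 -c "
from h import *
delta(.4336,-.3513,.25,5)
cams.camera('top');M=model('top')
for d in nets.mark_of('top','piston1_mid')[:6]: print(np.round(d['centre'],1),round(d['conf'],2),np.round(at_z('top',d['centre'],.0305,M),4))
"
```

```text
t 71.025 tcp [0.5177 0.3027 0.246 ] yaw 5.0 tool delta [-0.1405  0.6442 -0.004 ] roll -0.0 F [ 1.2 -0.7  0. ] w 0.0754
[131.1 198.9] 0.98 [0.5206 0.3074 0.0305]
[402.6 241.5] 0.95 [ 0.3851 -0.5058  0.0305]
```

>>> {"method": "move_arm", "body": {"increments": [[-0.0094,0.043,0,0],[-0.0094,0.043,0,0],[-0.0094,0.043,0,0],[-0.0094,0.043,0,0],[-0.0094,0.043,0,0],[-0.0094,0.043,0,0],[-0.0094,0.043,0,0],[-0.0094,0.043,0,0],[-0.0094,0.043,0,0],[-0.0094,0.043,0,0],[-0.0094,0.043,0,0],[-0.0094,0.043,0,0],[-0.0094,0.043,0.01,0],[-0.0094,0.043,0.03,0],[-0.0094,0.043,0.03,0],[0,0,0,-0.17],[0,0,0,-0.17],[0,0,0,0],[0,0,0,0]], "grip": 1}}

```text
time_s: 73.5
ee_pos: [0.4334, -0.3518, 0.1755]
eef_rot: [-3.141, 0.0, 0.423]
force: [0.2, -0.1, -0.4]
grip_width: 0.094
grip_force: 0.0
```

```bash
python3 - <<'E'
from h import *
i,M=crown(); cv2.imwrite("pics/w18.png",i)
dots(i,M,(.4336,-.3513)); print(psi(i,M,(.4336,-.3513)))
delta(.4336,-.3513,.0235,25)
g=cv2.cvtColor(rect(i,M,(.4336,-.3513)),cv2.COLOR_BGR2GRAY)
for r in range(0,200,10): print(" ".join(f"{g[r,c]:3d}" for c in range(0,200,10)))
E
```

```text
blob [258.  182.5  33.7] world [ 0.4362 -0.3507  0.058 ] r 0.0365 fill 0.78
blob [440.5 231.   26. ] world [ 0.4698 -0.5623  0.058 ] r 0.0294 fill 0.58
blob [148.  248.   50.2] world [ 0.3132 -0.2669  0.058 ] r 0.058 fill 0.2
blob [370.  248.5  53.6] world [ 0.418  -0.5005  0.058 ] r 0.0617 fill 0.23
blob [479.9 252.4  33.9] world [ 0.466  -0.6188  0.058 ] r 0.0392 fill 0.41
blob [264.  305.  174.1] world [ 0.299  -0.4206  0.058 ] r 0.2125 fill 0.09
mid [352.5 258.2] 0.71 [ 0.3894 -0.5037  0.0305]
centre [ 0.433  -0.3538] r 0.03302583312988281 dots [([0.0032, 0.016], 602), ([0.0149, -0.0074], 587)]
psi 26.5 mid dir 25.5 spacing 0.0262
(np.float32(2.0), 24, 0.008, 0.013, 0, -0.003)
t 73.6 tcp [ 0.4334 -0.3519  0.1757] yaw 24.3 tool delta [ 0.0004 -0.0004  0.1522] roll -0.012 F [ 0.1 -0.2  0. ] w 0.0939
155 156 158 158 159 159 161 164 164 166 166 167 167 167 168 168 166 165 164 164
155 156 158 159 160 161 164 166 166 168 169 169 170 170 170 171 169 167 166 164
156 157 157 160 162 162 166 158 159 171 168 169 173 173 173 172 171 169 168 167
156 157 159 161 163 164 178 216 173 141 142 152
[... 612 characters left out ...]
 255 255 254 255 255 255 255 255 255 255 255 255 207 152 150
158 159 161 164 166 255 255 255 255 255 255 255 255 255 255 255 255 169 152 150
157 160 160 163 165 243 255 255 255 255 255 255 255 255 255 255 255 154 152 148
158 160 161 163 164 168 255 255 255 255 255 255 255 255 255 255 195 153 151 146
158 159 161 160 165 167 179 255 255 255 255 255 255 255 255 238 179 163 151 147
150 147 151 146 143 146 142 141 245 255 255 255 255 254 168 133 136 127 122 115
 72  75  78  81  84  89  92  97 101 104 119 125 115 112 113 114 113 109 107 106
 75  75  76  80  81  85  90  94  97  99 103 106 107 110 108 108 109 106 104 102
 72  73  75  78  81  82  86  89  93  96  98 101 102 105 105 105 105 102 101  99
```

>>> {"method": "move_arm", "body": {"increments": [[0,0.001,0,-0.03],[0,0,0.03,0],[0,0,0.03,0],[0,0,0.03,0],[0,0,0.03,0],[0,0,0.02,0],[0,0,0.012,0],[0,0,0,0]]}}

```text
time_s: 74.6
ee_pos: [0.4337, -0.3528, 0.0235]
eef_rot: [-3.141, 0.0, 0.457]
force: [0.6, 0.1, 0.0]
grip_width: 0.094
grip_force: 0.0
```

>>> {"method": "move_arm", "body": {"increments": [[0,0,0,0],[0,0,0,0],[0,0,0,0],[0,0,0,0],[0,0,0,0]], "grip": 0, "force": 60}}

```text
time_s: 75.22
ee_pos: [0.434, -0.3531, 0.0242]
eef_rot: [3.141, -0.0, 0.457]
force: [-1.0, 0.2, 4.1]
grip_width: 0.0611
grip_force: 60.0
```

>>> {"method": "move_arm", "body": {"increments": [[0,0,-0.02,0],[0,0,-0.04,0],[0,0,-0.05,0],[0,0,-0.05,0],[0,0,-0.048,0],[0,0,0,0.158],[0,0,0,0.158],[0,0,0,0.158],[0,0,0,0]]}}

```text
time_s: 76.35
ee_pos: [0.4337, -0.3527, 0.2314]
eef_rot: [-3.141, 0.001, -0.016]
force: [0.0, 0.3, -3.7]
grip_width: 0.0611
grip_force: 60.0
```

```bash
python3 -c "
from h import *
delta(.533,.0776,.2316,-1.2)"
```

```text
t 76.35 tcp [ 0.4337 -0.3527  0.2314] yaw -0.9 tool delta [ 0.0923 -0.4319 -0.    ] roll 0.005 F [ 0.   0.3 -3.7] w 0.0611
```

>>> {"method": "move_arm", "body": {"increments": [[0.0084,-0.0393,0,0.005],[0.0084,-0.0393,0,0],[0.0084,-0.0393,0,0],[0.0084,-0.0393,0,0],[0.0084,-0.0393,0,0],[0.0084,-0.0393,0,0],[0.0084,-0.0393,0,0],[0.0084,-0.0393,0,0],[0.0084,-0.0393,0,0],[0.0084,-0.0393,0,0],[0.0084,-0.0393,0,0],[0,0,0,0],[0,0,0,0]]}}

```text
time_s: 77.97
ee_pos: [0.5354, 0.077, 0.2316]
eef_rot: [3.141, 0.001, -0.02]
force: [0.4, -0.4, -2.6]
grip_width: 0.0616
grip_force: 60.0
```

```bash
python3 - <<'E'
from h import *
delta(.533,.0776,.1715,-1.2)
i=cams.camera("wrist"); cv2.imwrite("pics/w19.png",i); pincheck(i)
h=cv2.cvtColor(i,cv2.COLOR_BGR2HSV); m=(((h[...,0]<5)|(h[...,0]>175))&(h[...,1]>170)&(h[...,2]>70)).astype(np.uint8)
n,l,st,ce=cv2.connectedComponentsWithStats(m); print([(np.round(ce[k]).tolist(),int(st[k,4])) for k in range(1,n) if st[k,4]>60])
E
```

```text
t 77.975 tcp [0.5354 0.077  0.2316] yaw -1.1 tool delta [-0.0024 -0.0006  0.0601] roll 0.001 F [ 0.4 -0.4 -2.6] w 0.0616
164 132 133 132 133 133 133 133 133 134 134 133 135 135
168 132 132 133 133 133 133 133 133 133 133 134 135 135
172 132 132 133 122  85  59  56  59  90 124 134 135 135
176 131 132 132 131 153 156 150 134 114 115 136 136 136
180 131 132 132 133 158 164 160 141 115 117 136 136 136
184 132 133 133 134 159 165 161 142 116 120 137 137 137
188 133 133 134 135 159 166 161 143 116 121 138 138 137
192 132 136 157 167 178 191 188 174 152 137 139 139 136
[([350.0, 214.0], 247), ([371.0, 214.0], 243)]
```

>>> {"method": "move_arm", "body": {"increments": [[0,-0.0005,0.02,0],[0,0,0.02,0],[0,0,0.019,0],[0.01,0,0,0],[0.015,0,0,0],[0.0105,0,0,0],[0,0,0.002,0],[0,0,0.0016,0],[0,0,0,0],[0,0,0,0]]}}

```text
time_s: 79.28
ee_pos: [0.5711, 0.077, 0.1695]
eef_rot: [-3.142, -0.0, -0.022]
force: [-0.8, 0.0, -2.9]
grip_width: 0.0616
grip_force: 60.0
```

>>> {"method": "move_arm", "body": {"increments": [[0.005,0,0,0],[0.005,0,0,0],[0.004,0,0,0],[0.004,0,0,0],[0.003,0,0,0],[0.0015,0,0,0],[0,0,0,0],[0,0,0,0]]}}

```text
time_s: 80.28
ee_pos: [0.5924, 0.0766, 0.1693]
eef_rot: [3.141, 0.004, -0.022]
force: [-14.3, 0.4, 6.4]
grip_width: 0.0611
grip_force: 60.0
```

>>> {"method": "move_arm", "body": {"increments": [[0.0015,0,0,0],[0,0,0,0],[0,0,0,0],[0,0,0,0]]}}

```text
time_s: 80.78
ee_pos: [0.5938, 0.0766, 0.1693]
eef_rot: [3.141, 0.004, -0.022]
force: [-16.1, -0.3, 4.9]
grip_width: 0.0611
grip_force: 60.0
```

>>> {"method": "move_arm", "body": {"increments": [[0.001,0,0,0],[0,0,0,0],[0,0,0,0],[0,0,0,0]]}}

```text
time_s: 81.28
ee_pos: [0.594, 0.0767, 0.1692]
eef_rot: [3.141, 0.007, -0.022]
force: [-22.5, -0.3, 7.8]
grip_width: 0.0612
grip_force: 60.0
```

V contact is reached at x≈0.594. I'll add a little push and hold.

>>> {"method": "move_arm", "body": {"increments": [[0.001,0,0,0],[0,0,0,0],[0,0,0,0],[0,0,0,0],[0,0,0,0],[0,0,0,0],[0,0,0,0],[0,0,0,0],[0,0,0,0],[0,0,0,0],[0,0,0,0],[0,0,0,0],[0,0,0,0],[0,0,0,0],[0,0,0,0],[0,0,0,0],[0,0,0,0],[0,0,0,0],[0,0,0,0],[0,0,0,0]]}}

```text
time_s: 83.78
ee_pos: [0.594, 0.0767, 0.1691]
eef_rot: [3.141, 0.009, -0.022]
force: [-32.2, 0.1, 11.3]
grip_width: 0.0613
grip_force: 60.0
```

>>> {"method": "move_arm", "body": {"increments": [[0,0,0,0],[0,0,0,0],[0,0,0,0],[0,0,0,0],[0,0,0,0],[0,0,0,0],[0,0,0,0],[0,0,0,0],[0,0,0,0],[0,0,0,0],[0,0,0,0],[0,0,0,0],[0,0,0,0],[0,0,0,0],[0,0,0,0],[0,0,0,0]]}}

```text
time_s: 85.78
ee_pos: [0.5941, 0.0767, 0.1692]
eef_rot: [3.141, 0.009, -0.022]
force: [-31.1, -0.1, 11.4]
grip_width: 0.0611
grip_force: 60.0
```

>>> {"method": "move_arm", "body": {"increments": [[-0.005,0,0,0],[-0.005,0,0,0],[-0.01,0,0,0],[-0.015,0,0,0],[-0.02,0,-0.002,0],[0,0,-0.03,0],[0,0,-0.031,0],[0,0,0,0],[0,0,0,0]]}}

```text
time_s: 86.9
ee_pos: [0.5416, 0.0776, 0.2308]
eef_rot: [3.141, 0.002, -0.022]
force: [-0.3, -1.3, -3.5]
grip_width: 0.0608
grip_force: 60.0
```

```bash
python3 - <<'E'
from h import *
delta(.4455,.2965,.2316,5)
i=cams.camera("wrist"); cv2.imwrite("pics/w20.png",i); pincheck(i)
h=cv2.cvtColor(i,cv2.COLOR_BGR2HSV); m=(((h[...,0]<5)|(h[...,0]>175))&(h[...,1]>170)&(h[...,2]>70)).astype(np.uint8)
n,l,st,ce=cv2.connectedComponentsWithStats(m); print([(np.round(ce[k]).tolist(),int(st[k,4])) for k in range(1,n) if st[k,4]>60])
E
```

```text
t 86.9 tcp [0.5416 0.0776 0.2308] yaw -1.3 tool delta [-0.1009 -0.2167 -0.0007] roll -0.109 F [-0.3 -1.3 -3.5] w 0.0608
164 132 132 132 133 133 133 133 133 134 134 134 134 134
168 132 132 133 133 133 133 133 133 134 134 134 134 135
172 132 132 133 133 133 134 134 134 134 134 134 135 135
176 131 132 132 132 133 134 134 134 134 135 134 135 136
180 131 132 132 132 133 133 134 134 135 135 135 136 136
184 132 132 132 133 133 134 135 135 135 135 136 136 137
188 132 132 133 134 135 138 139 139 138 136 137 137 138
192 132 135 158 170 175 185 188 172 157 145 139 138 135
[([503.0, 5.0], 173), ([351.0, 218.0], 251), ([372.0, 218.0], 240)]
```

>>> {"method": "move_arm", "body": {"increments": [[0,0,0,-0.109],[-0.0124,-0.0377,0,0],[-0.0124,-0.0377,0,0],[-0.0124,-0.0377,0,0],[-0.0124,-0.0377,0,0],[-0.0124,-0.0377,0,0],[-0.0124,-0.0377,0,0],[0,0,0.03,0],[0,0,0.04,0],[0,0,0.04,0],[0,0,0.04,0],[0,0,0.03,0],[0,0,0.015,0],[0,0,0.005,0],[0,0,0,0],[0,0,0,0]]}}

```text
time_s: 88.95
ee_pos: [0.4489, 0.2968, 0.0332]
eef_rot: [-3.141, -0.001, 0.087]
force: [0.4, -0.0, -3.0]
grip_width: 0.0614
grip_force: 60.0
```

>>> {"method": "move_arm", "body": {"increments": [[0,0,0.0023,0],[0,0,0,0],[0,0,0,0]]}}

```text
time_s: 89.32
ee_pos: [0.4485, 0.2966, 0.0301]
eef_rot: [-3.142, -0.0, 0.087]
force: [0.5, -0.4, -3.2]
grip_width: 0.0615
grip_force: 60.0
```

>>> {"method": "move_arm", "body": {"increments": [[0,0,0.003,0],[0,0,0,0],[0,0,0,0]]}}

```text
time_s: 89.7
ee_pos: [0.4484, 0.2966, 0.0269]
eef_rot: [-3.142, 0.0, 0.087]
force: [-0.2, 0.2, -2.2]
grip_width: 0.0611
grip_force: 60.0
```

>>> {"method": "move_arm", "body": {"increments": [[0,0,0,0],[0,0,0,0],[0,0,0,0],[0,0,-0.02,0],[0,0,-0.05,0],[0,0,-0.05,0],[0,0,-0.05,0],[0,0,-0.05,0],[-0.03,0.03,0,0],[-0.03,0.03,0,0],[0,0,0,0],[0,0,0,0]], "grip": 0.8}}

```text
time_s: 91.2
ee_pos: [0.3942, 0.2318, 0.2473]
eef_rot: [-3.141, -0.001, 0.087]
force: [0.3, 0.1, 0.4]
grip_width: 0.0755
grip_force: 0.0
```

```bash
python3 - <<'E'
from h import *
delta(.45,.25,.25,5)
for cam in ("wrist","top","scene"):
    i=cams.camera(cam); cv2.imwrite(f"pics/end_{cam}.png",i); M=model(cam)
    for q in ("piston1_mid","tray","mat"):
        for d in nets.mark_of(cam,q)[:6]: print(cam,q,np.round(d['centre'],1),round(d['conf'],2),np.round(at_z(cam,d['centre'],.0325 if q[0]=="p" else 0,M),4))
    for d in nets.search_frame(cam,"piston1_mid")[:6]: print(cam,"box",np.round(d["extent"]).tolist(),round(d["conf"],2))
M=model("top")
for n,p in [("A",(.589,.309)),("B",(.518,.303)),("C",(.446,.2966))]: print(n,"expect top px",np.round(proj("top",(*p,.0325),M),1))
E
```

```text
t 91.2 tcp [0.3942 0.2318 0.2473] yaw 5.0 tool delta [ 0.0572 -0.0133 -0.0027] roll -0.001 F [0.3 0.1 0.4] w 0.0755
wrist piston1_mid [212.7  69.8] 0.8 [0.5194 0.302  0.0325]
wrist tray [365.4 179.5] 0.33 [0.3859 0.0636 0.    ]
wrist mat [491.4 123.4] 0.23 [ 0.486  -0.1059  0.    ]
wrist box [183.0, 41.0, 236.0, 100.0] 0.85
top piston1_mid [404.2 239.5] 0.82 [ 0.3911 -0.51    0.0325]
top tray [214.5 240.9] 0.32 [0.3903 0.0585 0.    ]
top mat [336.  192.1] 0.6 [ 0.5367 -0.3181  0.    ]
top mat [246.5 197.1] 0.27 [ 0.5242 -0.0409  0.    ]
top box [391.0, 232.0, 416.0, 256.0] 0.88
top box [118.0, 190.0, 144.0, 210.0] 0.8
top box [191.0, 252.0, 200.0, 261.0] 0.18
scene piston1_mid [326.6 279.8] 0.83 [0.5085 0.3019 0.0325]
scene piston1_mid [214.8 125. ] 0.81 [ 0.3891 -0.4833  0.0325]
scene tray [321.7 284.2] 0.81 [0.5176 0.2962 0.    ]
scene mat [209.7 170.4] 0.61 [ 0.5332 -0.3153  0.    ]
scene box [317.0, 270.0, 336.0, 298.0] 0.76
scene box [205.0, 115.0, 221.0, 134.0] 0.7
A expect top px [130.7 176.4]
B expect top px [132.3 199.7]
C expect top px [134.  223.6]
```

```bash
python3 - <<'E'
from h import *
for cam,box in (("top",(80,150,190,255)),("scene",(270,235,385,345)),("wrist",(120,0,330,330))):
    i=cv2.imread(f"pics/end_{cam}.png"); M=model(cam); x0,y0,x1,y1=box
    g=cv2.cvtColor(i,cv2.COLOR_BGR2GRAY)[y0:y1,x0:x1]
    for th in (215,235):
        n,l,st,ce=cv2.connectedComponentsWithStats((g>th).astype(np.uint8))
        print(cam,th,[(np.round(ce[k]+[x0,y0],1).tolist(),st[k,2:].tolist(),np.round(at_z(cam,ce[k]+[x0,y0],.06,M)[:2],3).tolist()) for k in range(1,n) if st[k,4]>60])
E
```

```text
top 215 [([127.8, 187.7], [25, 47, 871], [0.552, 0.307]), ([130.3, 223.2], [24, 22, 406], [0.447, 0.298])]
top 235 [([127.3, 175.5], [22, 22, 380], [0.588, 0.31]), ([128.9, 199.4], [22, 22, 387], [0.518, 0.304]), ([130.6, 223.3], [22, 21, 363], [0.447, 0.297])]
scene 215 [([341.4, 264.0], [18, 20, 211], [0.447, 0.299]), ([326.3, 278.7], [20, 19, 226], [0.518, 0.304]), ([310.7, 294.0], [19, 20, 240], [0.589, 0.31])]
scene 235 []
wrist 215 [([208.1, 77.0], [167, 160, 19232], [0.507, 0.302]), ([126.0, 93.7], [14, 124, 212], [0.478, 0.403]), ([317.7, 172.4], [18, 18, 179], [0.401, 0.153]), ([326.6, 199.9], [7, 16, 64], [0.364, 0.135]), ([174.7, 239.2], [48, 48, 713], [0.288, 0.34]), ([323.7, 220.4], [13, 12, 85], [0.334, 0.135]), ([204.6, 301.0], [184, 5, 662], [0.191, 0.294])]
wrist 235 [([203.5, 74.9], [162, 156, 17170], [0.508, 0.308]), ([319.1, 173.8], [16, 14, 113], [0.399, 0.15])]
```

```bash
python3 -c "
from h import *
g=cv2.cvtColor(cv2.imread('pics/end_top.png'),cv2.COLOR_BGR2GRAY)[148:242,300:372]
print('bright px on mat',int((g>215).sum()))
print(hand_in())"
```

```text
bright px on mat 0
the job is handed in; nothing more can be done
None
```

I handed the job in after 91 s of robot time. By my own last measurements the jack holds the plate about 1.7 mm up at the button, and the pins of all three white pistons from the mat are fully in. Those pistons stand upright in the tray. The judging returned no result.

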